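# Collar round the cranked support rod

## Task

Take the loose metal collar out of its rest, lay it flat on the bench and let go, then take it again by its rim, thread it over the upturned end of the bent rod and work it round the bend and along the level leg until it butts against the stop ring in front of the clamp block. Do not force it, leave it there on the rod, and do not move the beaker, the jar or the small weight.

Things in the scene. Friction and masses are not known exactly. Their poses are not given: they have to be found in the camera images.
- collar: Loose plain metal collar, a thick drilled disc: 40 mm outside diameter, 16 mm long, through bore 15 mm, about 0.09 kg. Origin at its centre, its own y axis along the bore. It starts standing on edge (bore level) in the rest. The bench between rest and stand is clear.
- rest: Fixed grey plastic rest, base 66 x 60 x 6 mm, origin under its middle. Collar stands on edge over the origin, bore along the rest's y, its centre 26 mm above the bench. Across the slot's ends (own x, 21 to 31 mm out) 26 mm wide walls rise to 40 mm; beside the collar's flat faces only low lips, to 12 mm high and 13 mm out (own y), so it can be pinched across its faces from above.
- stand: Fixed stand, origin on the bench; x along the rod's level leg from bend to clamp block, z up; the rod lies in its x-z plane. Round steel rod 12 mm thick: leg at z = 100 mm from x = -45 mm to the block, quarter bend of 40 mm radius (centre x = -45, z = 140 mm), short upright end at x = -85 mm. Only the bench lies below bend and upright.
- rod_tip (a point): Very top of the rounded upright end of the rod, 160 mm above the bench; the end is straight for 14 mm plus the 6 mm round.
- stop_face (a point): Point on the rod's centre line at the face, looking to the bend, of the stop ring (26 mm in diameter, stand x = 40 to 55 mm); axes as the stand's. The collar's centre is 8 mm before it when home.
- beaker: Bystander: clear beaker 52 mm wide, 60 mm high; origin under its centre.
- jar: Bystander: white jar 66 mm wide, 83 mm high; origin under its centre.
- weight: Bystander: small metal weight 22 mm wide, 44 mm high; origin under its centre.
- clamp_top (a point): Top centre of the clamp block (40 x 40 mm, 120 mm high, stand x = 60 to 100 mm; a screw head stands 10 mm above it). The block is on a base plate 120 x 100 x 12 mm, stand x = -10 to 110 mm.

How it is judged (in metres and radians):
On the way, in this order (a step that is already met when the one before it is completed fails the run):
1. the collar lies flat on the bench, let go (angle between the y axis of collar and the z axis of stand, either way round below 0.1 rad and height (world z) of collar below 0.012 m and contact force between the fingers and collar below 0.1 N), for 0.2 s.
2. the collar is threaded on the upright end of the rod (horizontal distance between collar and rod_tip below 0.006 m and z of collar in the frame of rod_tip between -0.035 and -0.008 m), for 0.05 s.
At the end, for the whole second after the job is handed in: The collar hangs at rest on the level leg (rod through its bore, centre within 4 mm of the rod's centre line, bore within 0.3 rad of the leg), its face within 3 mm of the stop ring (x of collar in the frame of stop_face between -0.011 and -0.0055 m and y of collar in the frame of stop_face between -0.004 and 0.004 m and z of collar in the frame of stop_face between -0.004 and 0.004 m and angle between the y axis of collar and the x axis of stand, either way round below 0.3 rad and linear speed of collar below 0.02 m/s); the robot touches nothing.
It fails at once if the collar is forced against rod or stand (over 40 N) (contact force between collar and stand above 40 N).
It fails at once if a bystander is moved more than 15 mm (distance of any of beaker, jar, weight from where it was at the start of the episode above 0.015 m).
It also fails if it takes over 72 s, if anything falls off the work surface, if the arm or the gripper's body presses on something with over 40 N, if the wrist force passes 120 N, or if a joint passes its speed limit or range.

## Robot

A 6-joint arm with a two-finger parallel gripper is mounted at the origin on a cart in front of the work surface, level with it; the furniture and walls round the work are solid. World frame = base frame: x ahead of the robot, y to its left, z up, the work surface at z = 0. Lengths are in m, angles in degrees, forces in N, time in s.
With the tool pointing down it reaches from about 0.325 to 0.9 m from the base axis. Payload 6.1 kg.
Tool frame: the origin (TCP) lies midway between the tips of the shut fingers; the grasp point (between the pads) lies 19 mm behind it; z points along the fingers, y is the line along which they close (so a half turn about z gives the same grasp; the last joint's range is limited). The gripper opens to 85 mm and grips with 20 to 120 N. Pads are 22 mm wide; open, the fingers measure 114 mm over their backs; the gripper's body (76 mm by 85 mm) begins 54 mm behind the grasp point. The pads swing forward as they close: fully open they stand 13 mm farther back than shut.
Start: joints at [-79.819, 12.628, 87.462, -0, 79.91, -7.225], TCP at [0.187, -0.596, 0.231] pointing down, gripper open.
Joint ranges: [-170.65, 170.65], [-52.31, 119.04], [5.05, 147.46], [-71.25, 251.25], [11.57, 151.72], [-153.62, 153.62]. Speed limits (degrees/s): [147.25, 147.25, 172.46, 180, 180, 180].

## Interface

Orientations are given as [roll, pitch, yaw] about the fixed x, y, z axes, in that order (R = Rz(yaw) Ry(pitch) Rx(roll)).
In Python, from bench import robot gives the robot as it stands.
- The arm moves only by the tool send_rows, never from a script. Its argument "motion" is a list of rows, each an object of numbers: "wx", "wy", "wz": the turn, a rotation vector about the tool's x, y, z in rad; "tx", "ty", "tz": the shift along the tool's x, y, z in cm; "gripper": the closure, from 0 (fully open) to 1 (shut). In form: [{"wx": .., "wy": .., "wz": .., "tx": .., "ty": .., "tz": .., "gripper": ..}, ...]. A call has 1 to 8 rows; each row is the pose to reach, as a shift and turn from the pose commanded when the call began, along the tool's axes at that moment; what a row does not reach only later rows make up. A row lasts 1/12 s, in which the tool goes at most 41.7 mm and 7.16 degrees, less where a joint would pass 70% of its speed; a pose out of reach is approached as far as the arm can. A call with a gripper value outside its range is refused whole. The fingers move at their own pace and stop on an object; the grip force is fixed at half the most. Time passes only in rows, so rows that repeat a pose let the fingers close. It gives the time, the measured TCP pose, the force, the opening and the grip force at its end, in the units of the state.
- robot.state(): the state, without advancing time (a new reading comes with each control period).
- robot.snapshot(name): name is "scene" or "side" or "wrist"; returns a dict with "img" (480x640x3 uint8, red, green, blue), "fx", "fy", "cx", "cy" (pixels), "extrinsics" (4x4, takes a point from world to camera coordinates); the wrist camera has in their place "T_tool_cam" (4x4, takes a point from camera to tool coordinates, whose origin is the TCP and whose axes are the flange's). Camera axes: x right, y down, z forward; pixel columns grow to the right and rows downward; lengths in m; the calibration is good to about 2 mm. A picture is of the moment at which its call begins: read the wrist's pose just before it. There is no depth.
- robot.job_done(): hands the job in; it is judged then, once.
Trained networks look in a picture, given as the dict that the camera call returned (one of the last four; its "shot" number tells which), for a name from the list of things; names that differ only in an ending like _2 or _b are one class to them, and where a whole thing is asked for, a point or a joint stands for the part that bears it (a point fixed in the world has none). Each returns a list of dicts, best first, with "p" (0 to 1); they miss things now and then, are a little off and sometimes report something else, mostly with a low value. They report only what shows in the picture. A call takes as long as a camera call.
- robot.spot_in(picture, target): "box" ([left, top, right, bottom] in pixels, round what is visible of it).
The state is a dict: "t": time; "joint_pos": joint angles; "joint_velocities": joint speeds; "effort": joint torques, N m; "tcp_pos": TCP position; "eef_rot": TCP orientation; "contact_force": force on the tool from outside, world axes, zero at the start; "wrist_torque": the same for the moment, N m; "width": finger opening in m; "grasp_force": force on a finger pad.
Only numpy, scipy, OpenCV 4.12 (cv2) and the standard library are available. Lean on these libraries where they do the work, as an engineer would, in place of code of your own. Each camera call takes 0.05 s, during which the arm holds its last target. There are 200 camera calls.

## Working session

There is one attempt and no reset: what is moved stays moved. The work goes in short steps, Python scripts to look and compute and a tool call to move; the robot and the scene stay as the last step left them, time stands still between calls to the robot, and variables do not carry over. Pictures are saved under pics/ and viewed, at most 10 in all, crops included, and the job is handed in when it is done.

Besides the shell and the picture viewer there is one more tool, called after "Call:" as a command line: name --argument value ..., lists and objects as JSON in quotes. send_rows: Moves the arm, as the interface text tells. Its arguments: {"type":"object","properties":{"motion":{"type":"array","items":{"type":"object","properties":{"wx":{"type":"number"},"wy":{"type":"number"},"wz":{"type":"number"},"tx":{"type":"number"},"ty":{"type":"number"},"tz":{"type":"number"},"gripper":{"type":"number"}}}}},"required":["motion"]}

```bash
mkdir -p pics; ls
cat > h.py <<'E'
import numpy as np, cv2
from scipy.spatial.transform import Rotation as R
from bench import robot
def Tw(pic,st=None):
    "camera->world"
    if "extrinsics" in pic and pic["extrinsics"] is not None: return np.linalg.inv(np.array(pic["extrinsics"]))
    T=np.eye(4); T[:3,:3]=R.from_euler('xyz',st["eef_rot"],degrees=True).as_matrix(); T[:3,3]=st["tcp_pos"]
    return T@np.array(pic["T_tool_cam"])
def ray(pic,T,u,v):
    d=T[:3,:3]@np.array([(u-pic["cx"])/pic["fx"],(v-pic["cy"])/pic["fy"],1]); return T[:3,3],d/np.linalg.norm(d)
def atz(pic,T,u,v,z):
    o,d=ray(pic,T,u,v); return o+d*(z-o[2])/d[2]
def tri(rays):
    A=sum(np.eye(3)-np.outer(d,d) for o,d in rays); b=sum((np.eye(3)-np.outer(d,d))@o for o,d in rays)
    p=np.linalg.solve(A,b); return p,[np.linalg.norm(np.cross(p-o,d))*1000 for o,d in rays]
def proj(pic,T,P):
    q=np.linalg.inv(T)@np.append(P,1); return q[0]/q[2]*pic["fx"]+pic["cx"],q[1]/q[2]*pic["fy"]+pic["cy"]
def save(pic,name): cv2.imwrite("pics/"+name,cv2.cvtColor(pic["img"],cv2.COLOR_RGB2BGR))
E
python3 - <<'E'
from h import *
np.set_printoptions(precision=4,suppress=True)
print(robot.state())
for n in ["scene","side"]:
    st=robot.state(); p=robot.snapshot(n); save(p,n+"0.png"); T=Tw(p,st)
    print(n,p["fx"],p["cx"],p["cy"],T)
    for k in ["collar","rest","stand","rod_tip","stop_face","clamp_top","beaker","jar","weight"]:
        for r in robot.spot_in(p,k)[:2]:
            b=r["box"]; print(k,round(r["p"],2),np.round(b,1),atz(p,T,(b[0]+b[2])/2,(b[1]+b[3])/2,0.026))
E
```

```text
pics
{'t': 0.0, 'joint_pos': array([-79.8189,  12.6756,  87.5263,   0.0017,  79.9109,  -7.2241]), 'joint_velocities': array([-0.0163, -0.0005,  0.0842,  0.0185, -0.0323, -0.0406]), 'effort': array([ -0.0006, -49.6907, -38.9396,  -0.0002,   0.0111,  -0.    ]), 'tcp_pos': array([ 0.1869, -0.5958,  0.2302]), 'eef_rot': array([-179.8883,   -0.0158,   17.4049]), 'contact_force': array([-0.5593,  0.0947,  0.2172]), 'wrist_torque': array([ 0.0275,  0.0449, -0.0131]), 'grasp_force': 0.0, 'width': 0.08570692947789438}
scene 591.4799233055235 325.9935776796521 238.94258225469352 [[-0.7305  0.5233 -0.4389  1.2729]
 [ 0.6826  0.5397 -0.4926  0.7341]
 [-0.0209 -0.6594 -0.7515  1.2457]
 [ 0.      0.      0.      1.    ]]
collar 0.51 [425.7 289.1 445.6 302.8] [0.4927 0.2664 0.026 ]
collar 0.36 [250.4 159.7 276.7 193.7] [ 0.5251 -0.3808  0.026 ]
rest 0.73 [416.7 283.1 451.6 312.6] [0.4999 0.2675 0.026 ]
stand 0.6 [280.3 196.4 349.7 261.5] [ 0.5573 -0.1139  0.026 ]
stand 0.53 [253.5 161.8 274.  192.3] [ 0.5257 -0.3792  0.026 ]
rod_tip 0.88 [282.8 197.9 347.6 260.7] [ 0.5578 -0.1125  0.026 ]
stop_face
[... 377 characters left out ...]
.0154030725178 319.26800794070044 235.06804601695342 [[-0.9907 -0.0854  0.1055  0.4701]
 [-0.135   0.5382 -0.8319  0.9173]
 [ 0.0142 -0.8385 -0.5447  0.6984]
 [ 0.      0.      0.      1.    ]]
collar 0.32 [329.8 324.4 364.1 363.1] [0.4936 0.2706 0.026 ]
rest 0.69 [331.4 328.9 365.4 366.9] [0.4899 0.2811 0.026 ]
stand 0.95 [309.3 196.6 345.3 256.1] [ 0.5844 -0.1569  0.026 ]
rod_tip 0.57 [308.3 199.2 343.8 258.2] [ 0.5863 -0.1443  0.026 ]
stop_face 0.57 [308.  195.2 345.9 260.9] [ 0.5843 -0.148   0.026 ]
clamp_top 0.79 [309.  194.8 350.6 258.6] [ 0.5774 -0.1561  0.026 ]
beaker 0.63 [347.4 370.7 379.6 419.5] [0.4547 0.387  0.026 ]
weight 0.51 [273.4 238.4 284.8 247.4] [ 0.6986 -0.0562  0.026 ]
```

Run:
```python
import cv2,numpy as np
a=cv2.imread("pics/scene0.png")[150:350,230:510]; b=cv2.imread("pics/side0.png")[170:430,250:410]
a=cv2.resize(a,None,fx=2,fy=2,interpolation=cv2.INTER_CUBIC);a=cv2.copyMakeBorder(a,0,180,0,0,cv2.BORDER_CONSTANT)[:580]
b=cv2.resize(b,(236,384),interpolation=cv2.INTER_CUBIC);b=cv2.copyMakeBorder(b,0,196,0,0,cv2.BORDER_CONSTANT)
cv2.imwrite("pics/c0.png",np.hstack([a,b]))
```

```text
(no output)
```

View pics/c0.png

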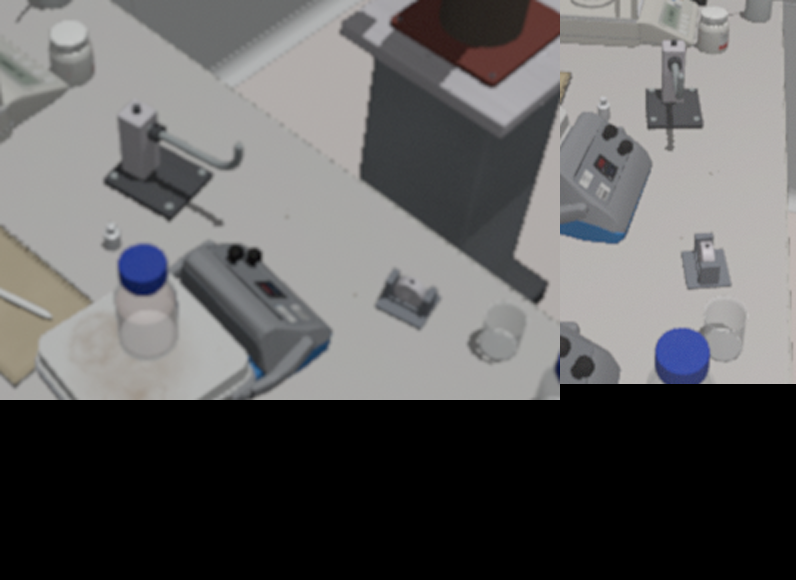

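The picture shows the stand with its clamp at scene px (300,202). The rod runs towards the rest and ends in the upturned tip at about (349,224). The collar stands in the rest at (435,296), the beaker is right of it, and the weight is at (286,266). I'll go up and over the bench with tool yaw near 90°.

Call:
send_rows --motion '[{"tx": 38,"ty": -35,"tz": -15,"wz": -1.26,"gripper": 0},{"tx": 38,"ty": -35,"tz": -15,"wz": -1.26,"gripper": 0},{"tx": 38,"ty": -35,"tz": -15,"wz": -1.26,"gripper": 0},{"tx": 38,"ty": -35,"tz": -15,"wz": -1.26,"gripper": 0},{"tx": 38,"ty": -35,"tz": -15,"wz": -1.26,"gripper": 0},{"tx": 38,"ty": -35,"tz": -15,"wz": -1.26,"gripper": 0},{"tx": 38,"ty": -35,"tz": -15,"wz": -1.26,"gripper": 0},{"tx": 38,"ty": -35,"tz": -15,"wz": -1.26,"gripper": 0}]'

```text
validation failed for argument at $.mo...
```

```bash
cat >> h.py <<'E'
np.set_printoptions(precision=4,suppress=True)
def go(pos,Rt,st=None):
    "tool-frame shift cm and rotvec rad from the current pose"
    st=st or robot.state(); R0=R.from_euler('xyz',st["eef_rot"],degrees=True)
    d=R0.inv().apply(np.array(pos)-st["tcp_pos"])*100; w=(R0.inv()*Rt).as_rotvec()
    print("t %.2f F %s width %.4f joints %s"%(st["t"],st["contact_force"],st["width"],np.round(st["joint_pos"],1)))
    print("shift cm",np.round(d,2),"|%.1f|"%np.linalg.norm(d),"turn",np.round(w,3),"deg %.1f"%np.degrees(np.linalg.norm(w)))
def E(r,p,y): return R.from_euler('xyz',[r,p,y],degrees=True)
E
python3 - <<'E'
from h import *
print(robot.state()["tcp_pos"],robot.state()["eef_rot"]); go([.43,.02,.40],E(180,0,90))
E
```

```text
[ 0.187  -0.5964  0.2313] [-179.9986    0.       17.4079]
t 1.00 F [ 0.0116 -0.6777 -0.8264] width 0.0855 joints [-79.8  12.6  87.5  -0.   79.9  -7.2]
shift cm [ 41.63 -51.54 -16.87] |68.4| turn [-0.    -0.    -1.267] deg 72.6
```

Call:
send_rows --motion '[{"wx": 0.0,"wy": 0.0,"wz": -0.12,"tx": 2.5,"ty": -2.5,"tz": -1.5,"gripper": 0.0},{"wx": 0.0,"wy": 0.0,"wz": -1.26,"tx": 41.5,"ty": -51.5,"tz": -17.0,"gripper": 0.0},{"wx": 0.0,"wy": 0.0,"wz": -1.26,"tx": 41.5,"ty": -51.5,"tz": -17.0,"gripper": 0.0},{"wx": 0.0,"wy": 0.0,"wz": -1.26,"tx": 41.5,"ty": -51.5,"tz": -17.0,"gripper": 0.0},{"wx": 0.0,"wy": 0.0,"wz": -1.26,"tx": 41.5,"ty": -51.5,"tz": -17.0,"gripper": 0.0},{"wx": 0.0,"wy": 0.0,"wz": -1.26,"tx": 41.5,"ty": -51.5,"tz": -17.0,"gripper": 0.0},{"wx": 0.0,"wy": 0.0,"wz": -1.26,"tx": 41.5,"ty": -51.5,"tz": -17.0,"gripper": 0.0},{"wx": 0.0,"wy": 0.0,"wz": -1.26,"tx": 41.5,"ty": -51.5,"tz": -17.0,"gripper": 0.0}]'

```text
t: 1.67
tcp_pos: [0.3055, -0.2991, 0.317]
eef_rot: [180.0, 0.0, 74.7]
contact_force: [0.7, -0.0, -0.0]
width: 0.0852
grasp_force: 0.0
```

Run:
```python
from h import *
print(robot.state()["tcp_pos"],robot.state()["eef_rot"]); go([.43,.02,.40],E(180,0,90))
```

```text
[ 0.3055 -0.2991  0.317 ] [179.959    0.0229  74.7357]
t 1.67 F [ 0.7225 -0.0443 -0.0031] width 0.0852 joints [-55.  -18.1 108.    0.   90.1 -39.7]
shift cm [34.06  3.62 -8.31] |35.2| turn [ 0.001  0.    -0.266] deg 15.3
```

Call:
send_rows --motion '[{"wx": 0.0,"wy": 0.0,"wz": -0.26,"tx": 34.0,"ty": 3.5,"tz": -8.5,"gripper": 0.0},{"wx": 0.0,"wy": 0.0,"wz": -0.26,"tx": 34.0,"ty": 3.5,"tz": -8.5,"gripper": 0.0},{"wx": 0.0,"wy": 0.0,"wz": -0.26,"tx": 34.0,"ty": 3.5,"tz": -8.5,"gripper": 0.0},{"wx": 0.0,"wy": 0.0,"wz": -0.26,"tx": 34.0,"ty": 3.5,"tz": -8.5,"gripper": 0.0},{"wx": 0.0,"wy": 0.0,"wz": -0.26,"tx": 34.0,"ty": 3.5,"tz": -8.5,"gripper": 0.0},{"wx": 0.0,"wy": 0.0,"wz": -0.26,"tx": 34.0,"ty": 3.5,"tz": -8.5,"gripper": 0.0},{"wx": 0.0,"wy": 0.0,"wz": -0.26,"tx": 34.0,"ty": 3.5,"tz": -8.5,"gripper": 0.0},{"wx": 0.0,"wy": 0.0,"wz": -0.26,"tx": 34.0,"ty": 3.5,"tz": -8.5,"gripper": 0.0}]'

```text
t: 2.33
tcp_pos: [0.4238, 0.0022, 0.3978]
eef_rot: [179.9, 0.0, 89.3]
contact_force: [1.2, -0.9, 0.5]
width: 0.0852
grasp_force: 0.0
```

Run:
```python
from h import *
st=robot.state(); p=robot.snapshot("wrist"); save(p,"w1.png"); T=Tw(p,st)
print(st["tcp_pos"],st["eef_rot"],p["fx"],p["cx"],p["cy"]); print(p["T_tool_cam"]);print(T)
np.savez("w1.npz",T=T,fx=p["fx"],fy=p["fy"],cx=p["cx"],cy=p["cy"])
```

```text
[0.4238 0.0022 0.3978] [179.9173   0.02    89.3151] 407.1683186953134 313.7131443796012 239.63731496906675
[[-0.0013 -0.9462 -0.3235  0.083 ]
 [ 1.     -0.0015  0.0006  0.0001]
 [-0.0011 -0.3235  0.9462 -0.1426]
 [ 0.      0.      0.      1.    ]]
[[ 0.9999 -0.0133 -0.0019  0.4247]
 [-0.0132 -0.946  -0.3239  0.0852]
 [ 0.0025  0.3239 -0.9461  0.5404]
 [ 0.      0.      0.      1.    ]]
```

View pics/w1.png

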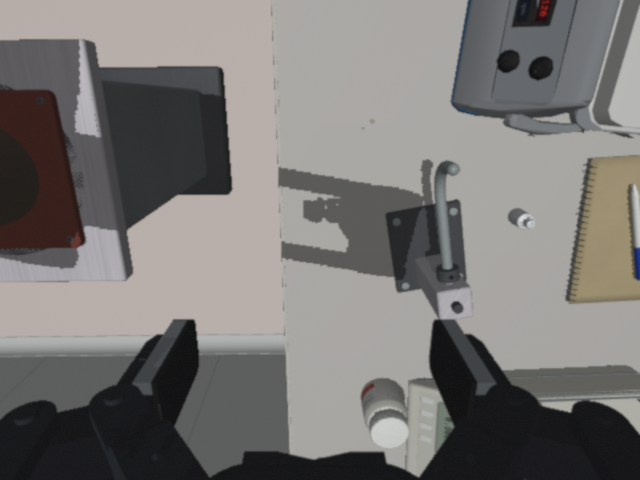

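The wrist view shows the stand from above: rod tip at (453,168), stop ring at (447,268), clamp screw at (458,307) and base-plate corners (389,213), (461,200), (401,291). The weight is at (524,220) and the blue-based box at upper right.

```bash
python3 - <<'E'
from h import *
p=dict(np.load("w1.npz")); T=p["T"]
for n,u,v,z in [("tip",454,166,.157),("ring",448,267,.1),("screw",458,307,.13),("pl1",389,213,.012),("pl2",461,200,.012),("pl3",401,291,.012),("leg far",445,235,.106),("leg near",440,190,.112),("weight",524,220,.03),("boxcorner",455,110,.05)]:
    print(n,atz(p,T,u,v,z))
# next: view pose above rest
st=robot.state(); print(st["t"]); go([.495,.17,.27],E(180,0,90),st)
E
python3 - <<'E'
import cv2
a=cv2.imread("pics/w1.png")[140:340,370:570]
cv2.imwrite("pics/w1c.png",cv2.resize(a,None,fx=3,fy=3,interpolation=cv2.INTER_CUBIC))
E
```

```text
tip [0.5565 0.0251 0.157 ]
ring [ 0.5806 -0.1016  0.1   ]
screw [ 0.5859 -0.138   0.13  ]
pl1 [ 0.5252 -0.0593  0.012 ]
pl2 [ 0.62   -0.0427  0.012 ]
pl3 [ 0.5478 -0.1753  0.012 ]
leg far [ 0.5715 -0.06    0.106 ]
leg near [ 0.5595 -0.0073  0.112 ]
weight [ 0.6985 -0.0663  0.03  ]
boxcorner [0.5881 0.0725 0.05  ]
2.3833
t 2.38 F [-2.6307  3.2691  1.0279] width 0.0853 joints [ -9.7 -18.8  99.9   0.3  98.6  -9.4]
shift cm [16.1   6.76 13.08] |21.8| turn [ 0.005 -0.004 -0.005] deg 0.5
```

View pics/w1c.png

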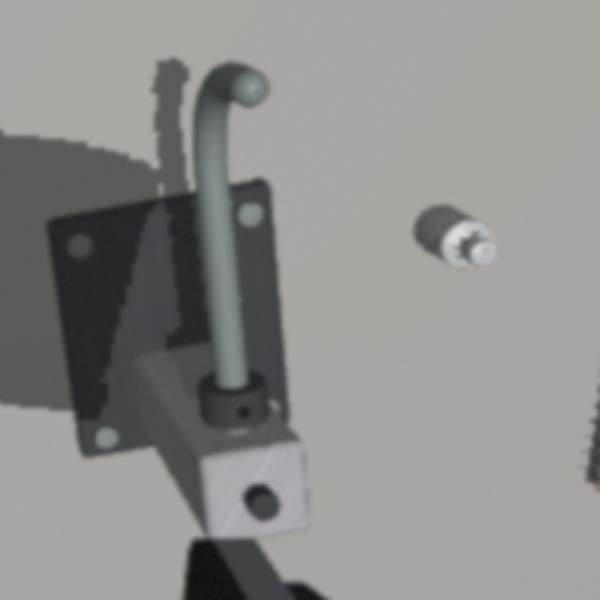

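Call:
send_rows --motion '[{"wx": 0.0,"wy": 0.0,"wz": 0.0,"tx": 26.5,"ty": 7.0,"tz": 15.0,"gripper": 0.0},{"wx": 0.0,"wy": 0.0,"wz": 0.0,"tx": 26.5,"ty": 7.0,"tz": 15.0,"gripper": 0.0},{"wx": 0.0,"wy": 0.0,"wz": 0.0,"tx": 26.5,"ty": 7.0,"tz": 15.0,"gripper": 0.0},{"wx": 0.0,"wy": 0.0,"wz": 0.0,"tx": 26.5,"ty": 7.0,"tz": 15.0,"gripper": 0.0},{"wx": 0.0,"wy": 0.0,"wz": 0.0,"tx": 26.5,"ty": 7.0,"tz": 15.0,"gripper": 0.0},{"wx": 0.0,"wy": 0.0,"wz": 0.0,"tx": 26.5,"ty": 7.0,"tz": 15.0,"gripper": 0.0},{"wx": 0.0,"wy": 0.0,"wz": 0.0,"tx": 26.5,"ty": 7.0,"tz": 15.0,"gripper": 0.0},{"wx": 0.0,"wy": 0.0,"wz": 0.0,"tx": 26.5,"ty": 7.0,"tz": 15.0,"gripper": 0.0}]'

```text
t: 3.05
tcp_pos: [0.4959, 0.2674, 0.2437]
eef_rot: [-179.8, -0.0, 89.4]
contact_force: [0.0, -1.1, -0.4]
width: 0.0855
grasp_force: 0.0
```

Run:
```python
from h import *
st=robot.state(); p=robot.snapshot("wrist"); T=Tw(p,st)
print(st["tcp_pos"],st["eef_rot"])
np.savez("w2.npz",T=T,fx=p["fx"],fy=p["fy"],cx=p["cx"],cy=p["cy"])
for k in ["collar","rest"]:
  for r in robot.spot_in(p,k)[:1]:
    b=r["box"]; print(k,r["p"],b,atz(p,T,(b[0]+b[2])/2,(b[1]+b[3])/2,.03))
u,v=int((b[0]+b[2])/2),int((b[1]+b[3])/2); x0,y0=max(u-100,0),max(v-100,0)
c=cv2.resize(p["img"][y0:y0+200,x0:x0+200,::-1],None,fx=3,fy=3,interpolation=cv2.INTER_CUBIC); cv2.imwrite("pics/w2c.png",c); print("crop origin",x0,y0)
```

```text
[0.4959 0.2674 0.2437] [-179.8251   -0.0058   89.4347]
collar 0.86 [292.8, 176.2, 321.3, 222.2] [0.4896 0.2668 0.03  ]
rest 0.73 [273.7, 154.9, 348.9, 240.9] [0.4934 0.268  0.03  ]
crop origin 211 97
```

View pics/w2c.png

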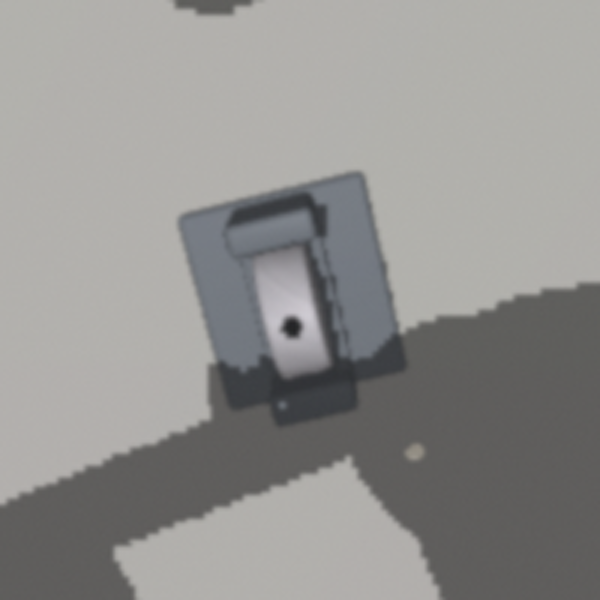

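The crop shows the rest with base corners at (180,215), (362,173), (405,370), (232,408). The collar's rim runs from (275,250) to (305,375), with a dark set-screw mark on top.

Run:
```python
from h import *
p=dict(np.load("w2.npz")); T=p["T"]
P=[atz(p,T,211+u/3,97+v/3,.006) for u,v in [(180,215),(362,173),(405,370),(232,408)]]
c=np.mean(P,0); print(np.array(P)); print("centre",c,[np.linalg.norm(P[i]-P[i-1]) for i in range(4)])
for a,b in [(0,1),(3,2),(0,3),(1,2)]:
    d=P[b]-P[a]; print(np.degrees(np.arctan2(d[1],d[0])))
for u,v in [(275,250),(305,375)]: print(atz(p,T,211+u/3,97+v/3,.038 ))
# rim top middle between left/right edges at mid length
for u,v in [(261,318),(325,305)]: print("edge",atz(p,T,211+u/3,97+v/3,.044 ))
```

```text
[[0.456  0.2906 0.006 ]
 [0.5125 0.3029 0.006 ]
 [0.5266 0.2398 0.006 ]
 [0.4702 0.2275 0.006 ]]
centre [0.4913 0.2652 0.006 ] [np.float64(0.0647313623816652), np.float64(0.057800606109109615), np.float64(0.06463576250248196), np.float64(0.057754515922685885)]
12.241134698619835
12.335662175257342
-77.3442294338874
-77.38454302452054
[0.4863 0.2854 0.038 ]
[0.4945 0.2479 0.038 ]
edge [0.4821 0.2668 0.044 ]
edge [0.5005 0.2705 0.044 ]
```

Run:
```python
from h import *
go([.4914,.266,.026],E(180,0,102.5))
```

```text
t 3.20 F [-0.1453 -0.7373  0.9201] width 0.0853 joints [20.1  3.7 95.9 -0.  80.6 20.6]
shift cm [ 0.12 -0.39 21.92] |21.9| turn [-0.003  0.001 -0.228] deg 13.0
```

Call:
send_rows --motion '[{"wx": 0.0,"wy": 0.0,"wz": -0.11,"tx": 0.1,"ty": -0.4,"tz": 4.0,"gripper": 0.0},{"wx": 0.0,"wy": 0.0,"wz": -0.228,"tx": 0.1,"ty": -0.4,"tz": 8.0,"gripper": 0.0},{"wx": 0.0,"wy": 0.0,"wz": -0.228,"tx": 0.1,"ty": -0.4,"tz": 12.0,"gripper": 0.0},{"wx": 0.0,"wy": 0.0,"wz": -0.228,"tx": 0.1,"ty": -0.4,"tz": 15.0,"gripper": 0.0},{"wx": 0.0,"wy": 0.0,"wz": -0.228,"tx": 0.1,"ty": -0.4,"tz": 17.5,"gripper": 0.2},{"wx": 0.0,"wy": 0.0,"wz": -0.228,"tx": 0.1,"ty": -0.4,"tz": 20.0,"gripper": 0.3},{"wx": 0.0,"wy": 0.0,"wz": -0.228,"tx": 0.1,"ty": -0.4,"tz": 21.5,"gripper": 0.4},{"wx": 0.0,"wy": 0.0,"wz": -0.228,"tx": 0.1,"ty": -0.4,"tz": 21.9,"gripper": 0.5}]'

```text
t: 3.87
tcp_pos: [0.4915, 0.2634, 0.0259]
eef_rot: [-179.8, 0.0, 102.3]
contact_force: [0.2, -0.5, 0.0]
width: 0.0429
grasp_force: 0.0
```

Run:
```python
from h import *
go([.4914,.266,.026],E(180,0,102.5)); print(robot.state()["tcp_pos"])
```

```text
t 3.87 F [ 0.1988 -0.4576  0.003 ] width 0.0429 joints [ 20.1  17.5 105.7  -0.   57.    7.8]
shift cm [ 0.26  0.04 -0.01] |0.3| turn [-0.004  0.001 -0.003] deg 0.3
[0.4915 0.2634 0.0259]
```

Call:
send_rows --motion '[{"wx": 0.0,"wy": 0.0,"wz": 0.0,"tx": 0.2,"ty": 0.0,"tz": 0.0,"gripper": 0.8},{"wx": 0.0,"wy": 0.0,"wz": 0.0,"tx": 0.2,"ty": 0.0,"tz": 0.0,"gripper": 1.0},{"wx": 0.0,"wy": 0.0,"wz": 0.0,"tx": 0.2,"ty": 0.0,"tz": 0.0,"gripper": 1.0},{"wx": 0.0,"wy": 0.0,"wz": 0.0,"tx": 0.2,"ty": 0.0,"tz": 0.0,"gripper": 1.0},{"wx": 0.0,"wy": 0.0,"wz": 0.0,"tx": 0.2,"ty": 0.0,"tz": 0.0,"gripper": 1.0},{"wx": 0.0,"wy": 0.0,"wz": 0.0,"tx": 0.2,"ty": 0.0,"tz": -1.0,"gripper": 1.0},{"wx": 0.0,"wy": 0.0,"wz": 0.0,"tx": 0.2,"ty": 0.0,"tz": -3.0,"gripper": 1.0},{"wx": 0.0,"wy": 0.0,"wz": 0.0,"tx": 0.2,"ty": 0.0,"tz": -6.0,"gripper": 1.0}]'

```text
t: 4.53
tcp_pos: [0.4907, 0.2667, 0.0868]
eef_rot: [-179.8, 0.0, 102.4]
contact_force: [0.8, -0.6, -0.0]
width: 0.0143
grasp_force: 58.0
```

Run:
```python
from h import *
# tilt 45: tool z -> horizontal component +x(ish): rotate about tool x
Rt=E(180,0,100)
for s in (1,-1):
    print(s,(Rt*R.from_rotvec([s*np.pi/4,0,0])).as_matrix()[:,2])
s=1 if (Rt*R.from_rotvec([np.pi/4,0,0])).as_matrix()[0,2]>0 else -1
Rt2=Rt*R.from_rotvec([s*np.pi/4,0,0])
# collar centre target (.48,.13,.030); its offset from TCP is ~0 
go([.48,.13,.075],Rt2); go([.48,.13,.033],Rt2)
```

```text
1 [-0.6964 -0.1228 -0.7071]
-1 [ 0.6964  0.1228 -0.7071]
t 4.53 F [ 0.8112 -0.556  -0.0167] width 0.0143 joints [ 20.4  12.4 104.3   0.   63.6   8.1]
shift cm [-13.12  -3.97   1.2 ] |13.8| turn [-0.789 -0.016  0.039] deg 45.3
t 4.53 F [ 0.8112 -0.556  -0.0167] width 0.0143 joints [ 20.4  12.4 104.3   0.   63.6   8.1]
shift cm [-13.12  -3.95   5.4 ] |14.7| turn [-0.789 -0.016  0.039] deg 45.3
```

Call:
send_rows --motion '[{"wx": -0.11,"wy": 0.0,"wz": 0.0,"tx": -3.5,"ty": -1.0,"tz": 0.0,"gripper": 1.0},{"wx": -0.22,"wy": 0.0,"wz": 0.0,"tx": -6.5,"ty": -2.0,"tz": 0.0,"gripper": 1.0},{"wx": -0.34,"wy": 0.0,"wz": 0.02,"tx": -9.5,"ty": -3.0,"tz": 0.0,"gripper": 1.0},{"wx": -0.46,"wy": -0.01,"wz": 0.03,"tx": -12.0,"ty": -3.9,"tz": 0.5,"gripper": 1.0},{"wx": -0.57,"wy": -0.01,"wz": 0.039,"tx": -13.1,"ty": -3.9,"tz": 1.2,"gripper": 1.0},{"wx": -0.68,"wy": -0.016,"wz": 0.039,"tx": -13.1,"ty": -3.9,"tz": 2.5,"gripper": 1.0},{"wx": -0.789,"wy": -0.016,"wz": 0.039,"tx": -13.1,"ty": -3.9,"tz": 4.0,"gripper": 1.0},{"wx": -0.789,"wy": -0.016,"wz": 0.039,"tx": -13.1,"ty": -3.9,"tz": 5.3,"gripper": 1.0}]'

```text
t: 5.2
tcp_pos: [0.478, 0.1413, 0.0529]
eef_rot: [140.5, -2.1, 102.0]
contact_force: [0.3, 0.1, -0.2]
width: 0.0147
grasp_force: 58.5
```

Run:
```python
from h import *
Rt2=E(180,0,100)*R.from_rotvec([-np.pi/4,0,0])
go([.48,.13,.026],Rt2);st=robot.state(); print(st["tcp_pos"],st["eef_rot"])
R0=R.from_euler('xyz',st["eef_rot"],degrees=True); print(R0.as_matrix())
```

```text
t 5.20 F [ 0.266   0.0595 -0.2232] width 0.0147 joints [  2.  -14.6 145.6  38.7  12.8 -44.5]
shift cm [-1.24 -1.72  2.01] |2.9| turn [-0.096 -0.051  0.002] deg 6.2
[0.478  0.1413 0.0529] [140.4711  -2.0706 102.0255]
[[-0.2082  0.7592  0.6167]
 [ 0.9774  0.1382  0.1599]
 [ 0.0361  0.6361 -0.7708]]
```

Run:
```python
from h import *
st=robot.state(); R0=R.from_euler('xyz',st["eef_rot"],degrees=True)
go([.515,.135,.05],R0,st); go([.515,.135,.026],R0,st)
```

```text
t 5.20 F [ 0.266   0.0595 -0.2232] width 0.0147 joints [  2.  -14.6 145.6  38.7  12.8 -44.5]
shift cm [-1.4   2.54  2.4 ] |3.8| turn [0. 0. 0.] deg 0.0
t 5.20 F [ 0.266   0.0595 -0.2232] width 0.0147 joints [  2.  -14.6 145.6  38.7  12.8 -44.5]
shift cm [-1.48  1.01  4.25] |4.6| turn [0. 0. 0.] deg 0.0
```

Call:
send_rows --motion '[{"wx": 0.0,"wy": 0.0,"wz": 0.0,"tx": -0.5,"ty": 1.0,"tz": 1.0,"gripper": 1.0},{"wx": 0.0,"wy": 0.0,"wz": 0.0,"tx": -1.0,"ty": 2.0,"tz": 2.0,"gripper": 1.0},{"wx": 0.0,"wy": 0.0,"wz": 0.0,"tx": -1.4,"ty": 2.5,"tz": 2.4,"gripper": 1.0},{"wx": 0.0,"wy": 0.0,"wz": 0.0,"tx": -1.4,"ty": 2.0,"tz": 3.0,"gripper": 1.0},{"wx": 0.0,"wy": 0.0,"wz": 0.0,"tx": -1.4,"ty": 1.5,"tz": 3.7,"gripper": 1.0},{"wx": 0.0,"wy": 0.0,"wz": 0.0,"tx": -1.4,"ty": 1.0,"tz": 4.2,"gripper": 1.0},{"wx": 0.0,"wy": 0.0,"wz": 0.0,"tx": -1.4,"ty": 1.0,"tz": 4.2,"gripper": 1.0}]'

```text
t: 5.78
tcp_pos: [0.5161, 0.1311, 0.0314]
eef_rot: [140.6, -2.6, 102.4]
contact_force: [-1.1, 0.5, -1.2]
width: 0.0147
grasp_force: 58.5
```

Run:
```python
from h import *
st=robot.state();print(st["tcp_pos"],st["eef_rot"])
R0=R.from_euler('xyz',st["eef_rot"],degrees=True)
go([.515,.135,.024],R0,st)
```

```text
[0.5161 0.1311 0.0314] [140.6476  -2.5737 102.4463]
t 5.78 F [-1.1042  0.5345 -1.2018] width 0.0147 joints [ -0.8  -4.1 140.4  62.7  11.6 -70.9]
shift cm [ 0.37 -0.5   0.57] |0.8| turn [0. 0. 0.] deg 0.0
```

Call:
send_rows --motion '[{"wx": 0.07,"wy": 0.0,"wz": 0.0,"tx": 0.0,"ty": -0.4,"tz": 0.6,"gripper": 1.0},{"wx": 0.07,"wy": 0.0,"wz": 0.0,"tx": 0.0,"ty": -0.4,"tz": 0.6,"gripper": 1.0},{"wx": 0.07,"wy": 0.0,"wz": 0.0,"tx": 0.0,"ty": -0.4,"tz": 0.6,"gripper": 0.75},{"wx": 0.07,"wy": 0.0,"wz": 0.0,"tx": 0.0,"ty": -0.4,"tz": 0.6,"gripper": 0.7},{"wx": 0.07,"wy": 0.0,"wz": 0.0,"tx": 0.0,"ty": -0.4,"tz": 0.6,"gripper": 0.65},{"wx": 0.07,"wy": 0.0,"wz": 0.0,"tx": 0.0,"ty": -0.4,"tz": 0.6,"gripper": 0.65}]'

```text
t: 6.28
tcp_pos: [0.5165, 0.132, 0.0245]
eef_rot: [144.6, -2.6, 102.5]
contact_force: [0.4, -0.7, 0.2]
width: 0.0297
grasp_force: 0.1
```

Run:
```python
from h import *
st=robot.state();print(st["tcp_pos"],st["eef_rot"],st["joint_pos"],st["contact_force"],st["width"])
p=robot.snapshot("side");T=Tw(p)
u,v=proj(p,T,st["tcp_pos"]); u,v=int(u),int(v); cv2.imwrite("pics/s1.png",cv2.resize(p["img"][v-60:v+60,u-80:u+80,::-1],None,fx=5,fy=5,interpolation=cv2.INTER_CUBIC))
R0=R.from_euler('xyz',st["eef_rot"],degrees=True)
go(st["tcp_pos"]+[-.07,0,.13],E(180,0,100),st)
```

```text
[0.5165 0.132  0.0245] [144.61    -2.5781 102.4679] [ -0.0582  -2.5252 137.7719  42.2728  13.8834 -50.252 ] [ 0.4477 -0.6662  0.161 ] 0.029711370623456218
t 6.28 F [ 0.4477 -0.6662  0.161 ] width 0.0297 joints [ -0.1  -2.5 137.8  42.3  13.9 -50.3]
shift cm [  2.09   1.91 -14.49] |14.8| turn [ 0.617 -0.057  0.028] deg 35.5
```

View pics/s1.png

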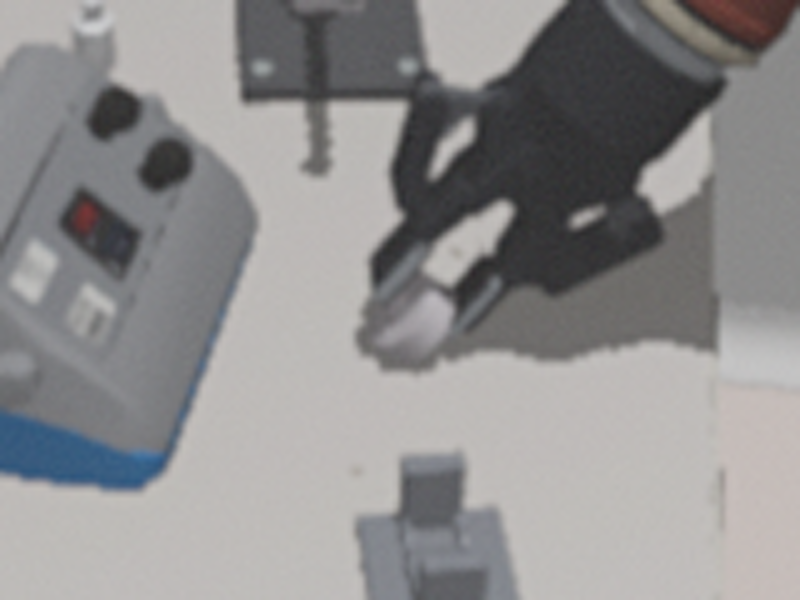

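The side view shows the collar on the bench at crop (405,325), leaning between the slightly opened fingers. I'll withdraw along the tool axis so it falls flat.

Call:
send_rows --motion '[{"wx": 0.0,"wy": 0.0,"wz": 0.0,"tx": 0.0,"ty": 0.0,"tz": -1.0,"gripper": 0.6},{"wx": 0.03,"wy": 0.0,"wz": 0.0,"tx": 0.0,"ty": 0.0,"tz": -2.5,"gripper": 0.5},{"wx": 0.08,"wy": 0.0,"wz": 0.0,"tx": 0.0,"ty": 0.0,"tz": -4.5,"gripper": 0.3},{"wx": 0.18,"wy": 0.0,"wz": 0.0,"tx": 0.0,"ty": 0.0,"tz": -7.0,"gripper": 0.0},{"wx": 0.3,"wy": -0.02,"wz": 0.0,"tx": 1.0,"ty": 1.0,"tz": -10.0,"gripper": 0.0},{"wx": 0.42,"wy": -0.03,"wz": 0.01,"tx": 2.0,"ty": 2.0,"tz": -13.0,"gripper": 0.0},{"wx": 0.54,"wy": -0.05,"wz": 0.02,"tx": 2.0,"ty": 2.5,"tz": -15.0,"gripper": 0.0},{"wx": 0.617,"wy": -0.057,"wz": 0.028,"tx": 2.0,"ty": 3.0,"tz": -17.0,"gripper": 0.0}]'

```text
t: 7.0
tcp_pos: [0.4425, 0.1297, 0.1849]
eef_rot: [-179.9, 0.0, 100.1]
contact_force: [1.0, -0.1, -0.6]
width: 0.0852
grasp_force: 0.0
```

Run:
```python
from h import *
go([.50,.13,.19],E(180,0,100))
st=robot.state(); p=robot.snapshot("wrist"); T=Tw(p,st)
print(st["tcp_pos"],st["eef_rot"])
np.savez("w3.npz",T=T,fx=p["fx"],fy=p["fy"],cx=p["cx"],cy=p["cy"])
for k in ["collar"]:
  for r in robot.spot_in(p,k)[:2]:
    b=r["box"]; print(k,r["p"],b,atz(p,T,(b[0]+b[2])/2,(b[1]+b[3])/2,.012))
save(p,"w3.png")
```

```text
t 7.00 F [ 1.0398 -0.1404 -0.5532] width 0.0852 joints [  6.5  -8.  113.9  -0.   74.3  -3.5]
shift cm [-0.97  5.67 -0.52] |5.8| turn [-0.002  0.     0.001] deg 0.1
[0.4425 0.1297 0.1849] [-179.8939    0.0274  100.0536]
collar 0.93 [355.4, 195.8, 408.7, 248.7] [0.4985 0.1291 0.012 ]
```

View pics/w3.png

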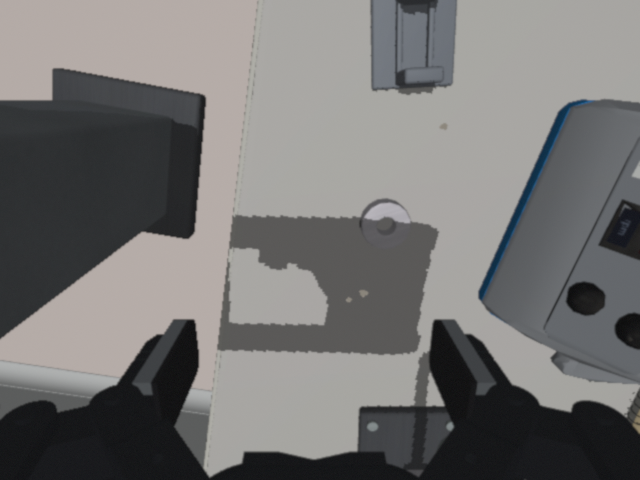

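The collar lies flat at about (385,224), with clear bench round it. I'll fit its centre from the detection box and work out a tilted rim grasp: tool yaw 100°, tilted 15°.

```bash
cat >> h.py <<'E'
def circ(c,r,n,k=72):
    n=np.array(n)/np.linalg.norm(n); a=np.cross(n,[.3,.7,.2]); a/=np.linalg.norm(a); b=np.cross(n,a)
    t=np.linspace(0,2*np.pi,k); return np.array(c)+r*(np.outer(np.cos(t),a)+np.outer(np.sin(t),b))
TH=lambda deg,yaw=100:E(180,0,yaw)*R.from_rotvec([0,np.radians(deg),0])
E
python3 - <<'E'
from h import *
from scipy.optimize import least_squares
p=dict(np.load("w3.npz")); T=p["T"]; b=np.array([355.4,195.8,408.7,248.7])
def bb(c):
    P=np.vstack([circ([c[0],c[1],z],.02,[0,0,1]) for z in (0,.016)]); q=np.array([proj(p,T,x) for x in P]); return np.r_[q.min(0),q.max(0)]
s=least_squares(lambda c:bb(c)-b,[.4985,.129],x_scale=.01); print(s.x,s.fun)
img=cv2.imread("pics/w3.png",0)[195:252,352:412]; 
C=np.array([s.x[0],s.x[1],.008]); Rt=TH(15); tz=Rt.as_matrix()[:,2]
print(tz); go(C+tz*.0072-tz*.05,Rt); go(C+tz*.0072,Rt)
E
```

```text
[0.4989 0.1281] [ 0.6033  0.1734 -0.5749 -0.2059]
[-0.0449  0.2549 -0.9659]
t 7.10 F [ 0.3127 -1.366  -0.189 ] width 0.0854 joints [  6.5  -8.  113.8   0.   74.   -3.6]
shift cm [-2.23  5.21 13.62] |14.8| turn [0.003 0.261 0.002] deg 15.0
t 7.10 F [ 0.3127 -1.366  -0.189 ] width 0.0854 joints [  6.5  -8.  113.8   0.   74.   -3.6]
shift cm [-0.94  5.19 18.45] |19.2| turn [0.003 0.261 0.002] deg 15.0
```

Call:
send_rows --motion '[{"wx": 0.0,"wy": 0.1,"wz": 0.0,"tx": -1.0,"ty": 3.0,"tz": 3.0,"gripper": 0.1},{"wx": 0.0,"wy": 0.2,"wz": 0.0,"tx": -2.0,"ty": 5.2,"tz": 6.0,"gripper": 0.2},{"wx": 0.0,"wy": 0.261,"wz": 0.0,"tx": -2.2,"ty": 5.2,"tz": 9.5,"gripper": 0.25},{"wx": 0.0,"wy": 0.261,"wz": 0.0,"tx": -2.2,"ty": 5.2,"tz": 12.0,"gripper": 0.25},{"wx": 0.0,"wy": 0.261,"wz": 0.0,"tx": -2.2,"ty": 5.2,"tz": 13.6,"gripper": 0.25},{"wx": 0.0,"wy": 0.261,"wz": 0.0,"tx": -1.7,"ty": 5.2,"tz": 15.5,"gripper": 0.25},{"wx": 0.0,"wy": 0.261,"wz": 0.0,"tx": -1.2,"ty": 5.2,"tz": 17.3,"gripper": 0.25},{"wx": 0.0,"wy": 0.261,"wz": 0.0,"tx": -1.1,"ty": 5.2,"tz": 17.9,"gripper": 0.25}]'

```text
t: 7.77
tcp_pos: [0.4909, 0.1272, -0.0018]
eef_rot: [-179.6, -15.0, 99.9]
contact_force: [-0.5, 1.0, -0.0]
width: 0.0641
grasp_force: 0.0
```

Run:
```python
from h import *
C=np.array([.4989,.1281,.008]); Rt=TH(15); tz=Rt.as_matrix()[:,2]
print(robot.state()["tcp_pos"]); go(C+tz*.0072,Rt)
```

```text
[ 0.4909  0.1272 -0.0018]
t 7.77 F [-0.5496  1.0067 -0.0426] width 0.0641 joints [ -4.1  15.8 113.4  17.5  56.2 -24.5]
shift cm [ 0.21  0.8  -0.24] |0.9| turn [-0.006 -0.001 -0.002] deg 0.4
```

Call:
send_rows --motion '[{"wx": 0.0,"wy": 0.0,"wz": 0.0,"tx": 0.2,"ty": 0.8,"tz": -0.1,"gripper": 0.25},{"wx": 0.0,"wy": 0.0,"wz": 0.0,"tx": 0.2,"ty": 0.8,"tz": -0.1,"gripper": 0.25},{"wx": 0.0,"wy": 0.0,"wz": 0.0,"tx": 0.2,"ty": 0.8,"tz": -0.1,"gripper": 0.25}]'

```text
t: 8.02
tcp_pos: [0.5038, 0.1296, 0.0047]
eef_rot: [179.9, -14.9, 100.0]
contact_force: [-0.5, -0.3, -0.6]
width: 0.064
grasp_force: 0.0
```

Run:
```python
from h import *
C=np.array([.4989,.1281,.008]); Rt=TH(15); tz=Rt.as_matrix()[:,2]
print(robot.state()["tcp_pos"]); go(C+tz*.0072,Rt)
```

```text
[0.5038 0.1296 0.0047]
t 8.02 F [-0.5007 -0.2948 -0.627 ] width 0.0640 joints [ -3.7  16.3 111.8  17.4  56.7 -23.9]
shift cm [ 0.02 -0.51  0.38] |0.6| turn [0.001 0.002 0.   ] deg 0.1
```

Call:
send_rows --motion '[{"wx": 0.0,"wy": 0.0,"wz": 0.0,"tx": 0.0,"ty": -0.5,"tz": 0.35,"gripper": 0.25},{"wx": 0.0,"wy": 0.0,"wz": 0.0,"tx": 0.0,"ty": -0.5,"tz": 0.35,"gripper": 0.25},{"wx": 0.0,"wy": 0.0,"wz": 0.0,"tx": 0.0,"ty": -0.5,"tz": 0.35,"gripper": 0.25},{"wx": 0.0,"wy": 0.0,"wz": 0.0,"tx": 0.0,"ty": -0.5,"tz": 0.35,"gripper": 0.4},{"wx": 0.0,"wy": 0.0,"wz": 0.0,"tx": 0.0,"ty": -0.5,"tz": 0.35,"gripper": 0.6},{"wx": 0.0,"wy": 0.0,"wz": 0.0,"tx": 0.0,"ty": -0.5,"tz": 0.35,"gripper": 0.8},{"wx": 0.0,"wy": 0.0,"wz": 0.0,"tx": 0.0,"ty": -0.5,"tz": 0.35,"gripper": 1.0},{"wx": 0.0,"wy": 0.0,"wz": 0.0,"tx": 0.0,"ty": -0.5,"tz": 0.35,"gripper": 1.0}]'

```text
t: 8.68
tcp_pos: [0.4977, 0.1295, 0.0008]
eef_rot: [-180.0, -14.9, 100.0]
contact_force: [-1.3, -1.4, 6.0]
width: 0.0371
grasp_force: 63.0
```

Run:
```python
from h import *
st=robot.state(); print(st["tcp_pos"],st["grasp_force"]); p=dict(np.load("w1.npz")); T=p["T"]
tip=atz(p,T,454.3,169.3,.158); print("tip",tip)
Rt=TH(15); tz=Rt.as_matrix()[:,2]
tip[2]=.16
go(st["tcp_pos"]+[0,0,.07],st and R.from_euler('xyz',st["eef_rot"],degrees=True),st)
go(tip+[0,0,.05]+tz*.0072,Rt)
```

```text
[0.4977 0.1295 0.0008] 63.026642887853086
tip [0.5567 0.0222 0.158 ]
t 8.68 F [-1.2886 -1.4175  5.9772] width 0.0371 joints [ -3.8  16.1 112.6  17.5  56.2 -24.2]
shift cm [ 1.8  -0.   -6.76] |7.0| turn [0. 0. 0.] deg 0.0
t 8.68 F [-1.2886 -1.4175  5.9772] width 0.0371 joints [ -3.8  16.1 112.6  17.5  56.2 -24.2]
shift cm [ -5.82   3.93 -22.48] |23.6| turn [-0.001  0.002 -0.   ] deg 0.1
```

Call:
send_rows --motion '[{"wx": 0.0,"wy": 0.0,"wz": 0.0,"tx": 0.9,"ty": 0.0,"tz": -3.4,"gripper": 1.0},{"wx": 0.0,"wy": 0.0,"wz": 0.0,"tx": 1.8,"ty": 0.0,"tz": -6.8,"gripper": 1.0},{"wx": 0.0,"wy": 0.0,"wz": 0.0,"tx": 2.7,"ty": 0.0,"tz": -10.2,"gripper": 1.0},{"wx": 0.0,"wy": 0.0,"wz": 0.0,"tx": 3.6,"ty": 0.0,"tz": -13.6,"gripper": 1.0},{"wx": 0.0,"wy": 0.0,"wz": 0.0,"tx": 4.5,"ty": 0.0,"tz": -17.0,"gripper": 1.0},{"wx": 0.0,"wy": 0.0,"wz": 0.0,"tx": 5.4,"ty": 0.0,"tz": -20.3,"gripper": 1.0},{"wx": 0.0,"wy": 0.0,"wz": 0.0,"tx": 2.0,"ty": 1.3,"tz": -21.5,"gripper": 1.0},{"wx": 0.0,"wy": 0.0,"wz": 0.0,"tx": -1.0,"ty": 2.5,"tz": -22.0,"gripper": 1.0}]'

```text
t: 9.35
tcp_pos: [0.536, 0.0684, 0.2146]
eef_rot: [179.6, -14.7, 100.3]
contact_force: [0.8, -0.5, -1.4]
width: 0.0375
grasp_force: 60.7
```

Run:
```python
from h import *
Rt=TH(15); tz=Rt.as_matrix()[:,2]; print(robot.state()["tcp_pos"],robot.state()["grasp_force"])
go(np.array([.5567,.0222,.21])+tz*.0072,Rt)
```

```text
[0.536  0.0684 0.2146] 60.74071699753404
t 9.35 F [ 0.7933 -0.4964 -1.3909] width 0.0375 joints [ -9.9   3.5 100.6  14.1  81.  -22.9]
shift cm [-4.87  1.22 -0.08] |5.0| turn [0.006 0.004 0.005] deg 0.5
```

Call:
send_rows --motion '[{"wx": 0.0,"wy": 0.0,"wz": 0.0,"tx": -2.5,"ty": 0.7,"tz": -0.3,"gripper": 1.0},{"wx": 0.0,"wy": 0.0,"wz": 0.0,"tx": -4.0,"ty": 1.2,"tz": -0.5,"gripper": 1.0},{"wx": 0.0,"wy": 0.0,"wz": 0.0,"tx": -4.8,"ty": 1.4,"tz": -0.5,"gripper": 1.0},{"wx": 0.0,"wy": 0.0,"wz": 0.0,"tx": -4.8,"ty": 1.4,"tz": -0.5,"gripper": 1.0},{"wx": 0.0,"wy": 0.0,"wz": 0.0,"tx": -4.8,"ty": 1.4,"tz": -0.5,"gripper": 1.0}]'

```text
t: 9.77
tcp_pos: [0.5549, 0.0248, 0.2017]
eef_rot: [-179.8, -15.0, 99.9]
contact_force: [1.2, -0.2, 0.4]
width: 0.0374
grasp_force: 60.7
```

Run:
```python
from h import *
Rt=TH(15); tz=Rt.as_matrix()[:,2]
go(np.array([.5567,.0222,.21])+tz*.0072,Rt)
st=robot.state(); p=robot.snapshot("wrist"); T=Tw(p,st); save(p,"w4.png"); print(st["tcp_pos"],st["eef_rot"])
np.savez("w4.npz",T=T,fx=p["fx"],fy=p["fy"],cx=p["cx"],cy=p["cy"],pos=st["tcp_pos"],rot=st["eef_rot"])
for n in ("scene","side"):
    q=robot.snapshot(n); save(q,n+"4.png"); np.savez(n+".npz",T=Tw(q),fx=q["fx"],fy=q["fy"],cx=q["cx"],cy=q["cy"])
```

```text
t 9.77 F [ 1.2283 -0.1503  0.4033] width 0.0374 joints [-13.9   7.6  97.7  13.8  81.3 -26.7]
shift cm [-0.07  0.13 -0.16] |0.2| turn [-0.003  0.    -0.001] deg 0.2
[0.5549 0.0248 0.2017] [-179.8001  -14.9939   99.9206]
```

View pics/w4.png

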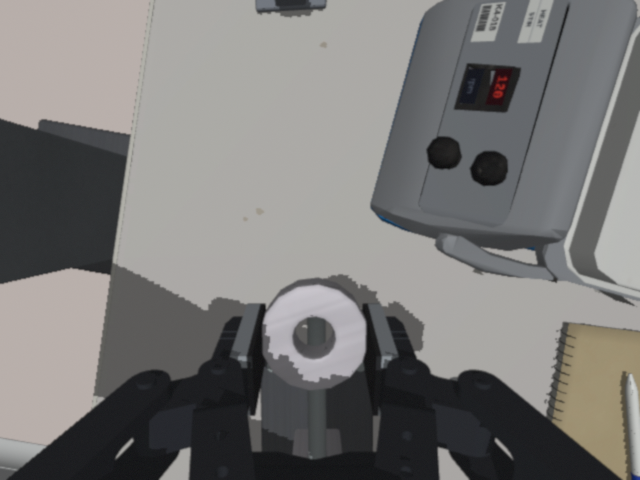

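The wrist view shows the collar held level and centred in the image at about (315,335), with the rod visible through its bore and the leg running down to (318,450). I'll zoom in on the bore.

Run:
```python
from h import *
from scipy.optimize import least_squares
a=cv2.imread("pics/w4.png"); c=cv2.resize(a[275:400,255:375],None,fx=4.6,fy=4.6,interpolation=cv2.INTER_CUBIC)
ps=dict(np.load("side.npz")); u,v=[int(x) for x in proj(ps,ps["T"],[.557,.022,.18])]
s=cv2.resize(cv2.imread("pics/side4.png")[v-45:v+45,u-19:u+19],None,fx=6,fy=6,interpolation=cv2.INTER_CUBIC)
h=575; f=lambda x:cv2.copyMakeBorder(x[:h],0,max(0,h-x.shape[0]),0,0,cv2.BORDER_CONSTANT)
cv2.imwrite("pics/z4.png",np.hstack([f(c),f(s)])); print(c.shape,s.shape,"side origin",u-19,v-45)
p=dict(np.load("w4.npz")); T=p["T"]
for q in ([.5567,.0222,.16],[.5567,.0222,.157]): print("pred tip",proj(p,T,q),proj(ps,ps["T"],q))
```

```text
(575, 552, 3) (540, 228, 3) side origin 312 165
pred tip (np.float64(316.3952624618446), np.float64(304.3367902863397)) (np.float64(331.31784580409203), np.float64(218.4810500272633))
pred tip (np.float64(316.37086086798274), np.float64(302.99838639296013)) (np.float64(331.2803163428165), np.float64(219.6126619083005))
```

View pics/z4.png

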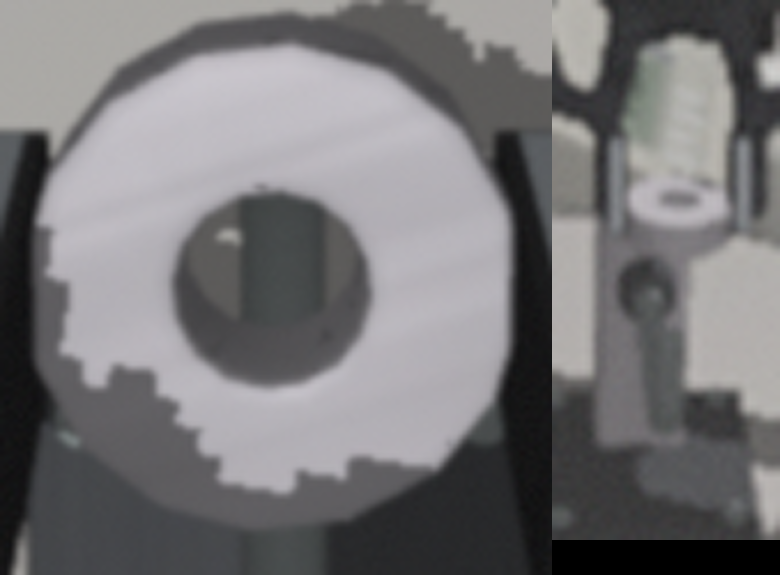

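The collar face is centred at crop (273,288), which is wrist px (314.3,337.6). The rod centre line shows in the bore at u≈316.6. The side inset shows the collar top at px (333,198) and the rod below it near (328,213). I'll check these against the model.

Run:
```python
from h import *
from scipy.optimize import least_squares
p=dict(np.load("w4.npz")); T=p["T"]; ps=dict(np.load("side.npz")); pc=dict(np.load("scene.npz"))
Rt=R.from_euler('xyz',p["rot"],degrees=True); M=Rt.as_matrix()
f=lambda s:np.linalg.norm(0)
# collar top centre from outer ellipse: width 478/4.6 px, centre
def res(c):
    q=np.array([proj(p,T,x) for x in circ(c,.02,[0,0,1])]); lo,hi=q.min(0),q.max(0)
    return np.r_[lo,hi]-np.array([255+35/4.6,275+45/4.6,255+513/4.6,275+528/4.6])
s=least_squares(res,p["pos"]+[0,0,.015],x_scale=.01); top=s.x; c=top-[0,0,.008]
print("collar top",top,s.fun,"centre in tool",M.T@(c-p["pos"]))
print("collar top in side",proj(ps,ps["T"],top),"scene",proj(pc,pc["T"],top))
sx=np.array([np.cos(np.radians(-80)),np.sin(np.radians(-80)),0]); tip=np.array([.5567,.0222,.16])
for n,d,z in [("tip",0,.157),("bendbottom",.04,.1),("ring",.125,.1),("leg .06",.08,.1)]:
    q=tip+sx*d; q[2]=z; print(n,"side",proj(ps,ps["T"],q),"scene",proj(pc,pc["T"],q),"wrist",proj(p,T,q))
a=cv2.imread("pics/scene4.png"); u,v=[int(x) for x in proj(pc,pc["T"],tip)]
b=cv2.imread("pics/scene0.png"); s0=cv2.imread("pics/side0.png")
o=[cv2.resize(x,(360,270),interpolation=cv2.INTER_CUBIC) for x in (a[v-30:v+30,u-55:u+25],b[v-30:v+30,u-55:u+25])]
us,vs=[int(x) for x in proj(ps,ps["T"],tip)]
o2=cv2.resize(s0[vs-30:vs+60,us-30:us+30],(360,540),interpolation=cv2.INTER_CUBIC)
cv2.imwrite("pics/z5.png",np.hstack([np.vstack(o),o2])); print("scene org",u-55,v-30,"x4.5","side org",us-30,vs-30,"x6")
```

```text
collar top [0.5561 0.0206 0.2094] [-0.7521  0.7597  0.752  -0.7731] centre in tool [-0.0043  0.0004 -0.0009]
collar top in side (np.float64(332.32329633840254), np.float64(198.98188297613714)) scene (np.float64(349.8176219925115), np.float64(207.4597147325791))
tip side (np.float64(331.2803163428165), np.float64(219.6126619083005)) scene (np.float64(349.8949837224439), np.float64(222.54933797842006)) wrist (np.float64(316.37086086798274), np.float64(302.99838639296013))
bendbottom side (np.float64(329.6006278793175), np.float64(231.27567169921903)) scene (np.float64(337.1765121085698), np.float64(230.83308818654473)) wrist (np.float64(316.09618926794906), np.float64(343.92859595054284))
ring side (np.float64(327.6863027816424), np.float64(213.47929907384295)) scene (np.float64(311.45565001052165), np.float64(216.96381998712877)) wrist (np.float64(316.26839022976606), np.float64(468.6514612877994))
leg .06 side (np.float64(328.67015951198454), np.float64(222.62564574422723)) scene (np.float64(324.92968208548217), np.float64(224.22932158123518)) wrist (np.float64(316.1781456734614), np.float64(403.28852995075204))
scene org 294 191 x4.5 side org 301 188 x6
```

View pics/z5.png

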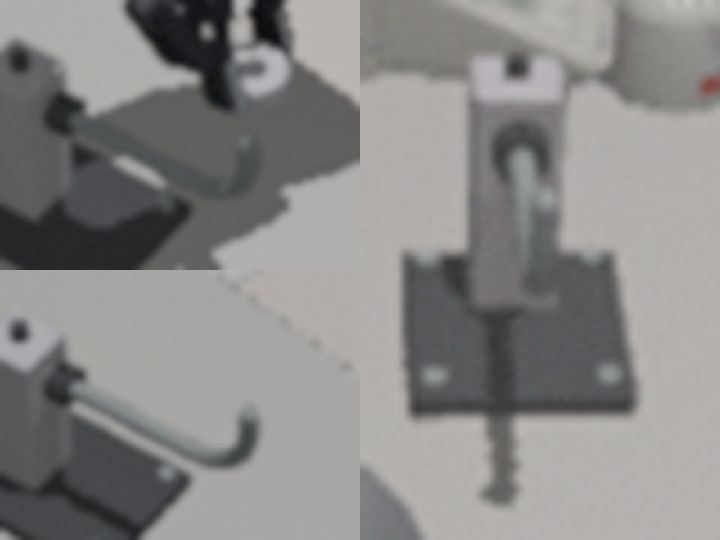

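Both fixed cameras put the tip within 1 px of the model, at (349,222) in the scene view and (332,220) in the side view, so the tip estimate holds. I'll align the bore and come down to just above the tip.

Call:
send_rows --motion '[{"wx": 0.0,"wy": 0.0,"wz": 0.0,"tx": -0.3,"ty": 0.14,"tz": 1.0,"gripper": 1.0},{"wx": 0.0,"wy": 0.0,"wz": 0.0,"tx": -0.65,"ty": 0.14,"tz": 2.2,"gripper": 1.0},{"wx": 0.0,"wy": 0.0,"wz": 0.0,"tx": -1.06,"ty": 0.14,"tz": 3.55,"gripper": 1.0},{"wx": 0.0,"wy": 0.0,"wz": 0.0,"tx": -1.06,"ty": 0.14,"tz": 3.55,"gripper": 1.0},{"wx": 0.0,"wy": 0.0,"wz": 0.0,"tx": -1.06,"ty": 0.14,"tz": 3.55,"gripper": 1.0},{"wx": 0.0,"wy": 0.0,"wz": 0.0,"tx": -1.06,"ty": 0.14,"tz": 3.55,"gripper": 1.0}]'

```text
t: 10.42
tcp_pos: [0.557, 0.0236, 0.1653]
eef_rot: [-179.9, -14.9, 100.0]
contact_force: [0.5, 0.1, -1.8]
width: 0.0373
grasp_force: 60.7
```

```bash
cat >> h.py <<'E'
TIP=np.array([.5572,.0222,.16]); COL=np.array([0,.0004,-.0074])
def tcp_for(c,Rt): return np.array(c)-Rt.apply(COL)
E
python3 - <<'E'
from h import *
st=robot.state(); R0=R.from_euler('xyz',st["eef_rot"],degrees=True)
print("collar",st["tcp_pos"]+R0.apply(COL),st["eef_rot"])
Rt=TH(15)
for dz in (.003,-.005,-.016): go(tcp_for(TIP+[0,0,dz],Rt),Rt,st)
p=robot.snapshot("wrist"); save(p,"w6.png")
cv2.imwrite("pics/z6.png",cv2.resize(p["img"][270:400,245:385,::-1],None,fx=4,fy=4,interpolation=cv2.INTER_CUBIC))
E
```

```text
collar [0.5577 0.0218 0.1724] [-179.88    -14.9333   99.9695]
t 10.42 F [ 0.4883  0.1264 -1.7602] width 0.0373 joints [-13.9   9.8  99.3  13.9  77.5 -27.7]
shift cm [-0.19 -0.04  0.92] |0.9| turn [-0.002  0.001 -0.001] deg 0.1
t 10.42 F [ 0.4883  0.1264 -1.7602] width 0.0373 joints [-13.9   9.8  99.3  13.9  77.5 -27.7]
shift cm [-0.4  -0.04  1.7 ] |1.7| turn [-0.002  0.001 -0.001] deg 0.1
t 10.42 F [ 0.4883  0.1264 -1.7602] width 0.0373 joints [-13.9   9.8  99.3  13.9  77.5 -27.7]
shift cm [-0.68 -0.04  2.76] |2.8| turn [-0.002  0.001 -0.001] deg 0.1
```

View pics/z6.png

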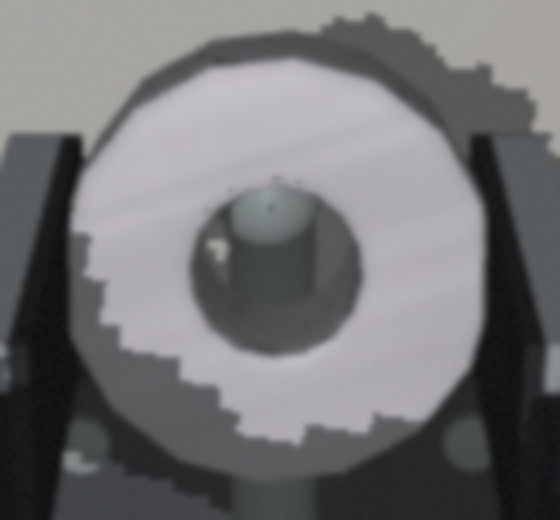

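The rod tip shows through the bore, with its dome centred at crop (272,213) and the bore at (276,268). That is a lateral error of about 0.4 mm. Next I compare the fore-aft position with the prediction.

Run:
```python
from h import *
st=robot.state(); p=robot.snapshot("wrist"); T=Tw(p,st); R0=R.from_euler('xyz',st["eef_rot"],degrees=True)
np.savez("w6.npz",T=T,fx=p["fx"],fy=p["fy"],cx=p["cx"],cy=p["cy"])
c=st["tcp_pos"]+R0.apply(COL)
print("pred tip dome centre",proj(p,T,TIP-[0,0,.003]),"meas 313,323.3"); print("pred top face",proj(p,T,c+[0,0,.008]),"meas 314,337")
az=np.array([np.cos(np.radians(100)),np.sin(np.radians(100)),0])
print("1mm az100 at tip ->",np.array(proj(p,T,TIP+az*.001-[0,0,.003]))-proj(p,T,TIP-[0,0,.003]))
print("at top face ->",np.array(proj(p,T,c+[0,0,.008]+az*.001))-proj(p,T,c+[0,0,.008]))
q=np.array([proj(p,T,x) for x in circ(TIP-[0,0,.006],.006,[0,0,1])]); print("dome base circle",q.min(0),q.max(0),"top",proj(p,T,TIP))
```

```text
pred tip dome centre (np.float64(312.6776743605815), np.float64(318.10820588176045)) meas 313,323.3
pred top face (np.float64(314.54290997288604), np.float64(337.3833910011995)) meas 314,337
1mm az100 at tip -> [-0.0036 -2.3485]
at top face -> [-0.0033 -2.7207]
dome base circle [298.6464 302.3909] [326.7613 330.0779] top (np.float64(312.65757412332795), np.float64(320.01361940614106))
```

Run:
```python
from h import *
p=dict(np.load("w6.npz")); T=p["T"]; Ti=np.linalg.inv(T)
sx=np.array([np.cos(np.radians(-80)),np.sin(np.radians(-80)),0])
def rod(s): # s stand x,z
    return TIP*[1,1,0]+sx*(s[0]+.085)+[0,0,s[1]]
for n,s in [("tip-6",(-.085,.154)),("z.14",(-.085,.14))]+[("arc%d"%a,(-.045-.04*np.cos(np.radians(a)),.14-.04*np.sin(np.radians(a)))) for a in (20,40,60,75,90)]+[("leg-30",(-.03,.1)),("leg-15",(-.015,.1))]:
    q=rod(s); d=(Ti@np.append(q,1))[2]; print(n,np.round(proj(p,T,q),1),"depth %.3f width %.1f"%(d,.012/d*p["fx"]))
g=cv2.imread("pics/w6.png")
for v in (312,316,318,320,324,328,332,336,340,344,348): print(v,g[v,290:340:2].mean(1).astype(int))
```

```text
tip-6 [312.7 316.3] depth 0.174 width 28.1
z.14 [312.8 308.5] depth 0.188 width 26.0
arc20 [312.9 306.7] depth 0.201 width 24.3
arc40 [312.9 314.4] depth 0.214 width 22.8
arc60 [313.  329.4] depth 0.224 width 21.9
arc75 [313.  344.2] depth 0.228 width 21.4
arc90 [313.1 361.3] depth 0.230 width 21.2
leg-30 [313.1 387.1] depth 0.231 width 21.1
leg-15 [313.1 412.7] depth 0.232 width 21.0
312 [184 184 183 183 181 179 177 177 177 178 178 179 180 180 180 180 181 179
 179 178 178 177 176 176 175]
316 [179 178 179 179 180 180 173 173 166 163 160 149 141 137 150 154 165 168
 172 173 174 174 173 175 175]
318 [181 181 181 181 178 174 158 144 136 141 149 151 140 128 121 119 118 139
 163 169 172 173 173 173 174]
320 [184 182 181 176 168 151 113 114 130 137 143 140 136 127 123 115 101  88
 127 159 169 172 173 173 174]
324 [178 175 168 149  94  68  76 115 123 126 129 129 127 121 115 106  89  83
  88  89 108 160 170 173 173]
328 [172 164 120  86  89  87  70  88 103 109 112 112 109 103  90  73  63  82
  88  89  87  99 159 173 176]
332 [168 146  81  89 125 155  93  62  65  68  69  68  69  68  67  66  62  81
  88  88  88  79  98 167 178]
336 [165 117  69  68  83  91  71  63  64  67  68  68  68  68  68  66  62  81
  88  89  84  76  88 159 175]
340 [169 134  75  67  67  75  69  63  66  68  70  70  71  69  69  66  64  83
  87  80  77  77  82 156 176]
344 [174 158  91  70  69  69  68  66  66  69  71  71  71  70  70  71  75  79
  79  79  80  76 127 175 181]
348 [180 177 157  95  72  72  71  69  70  74  75  76  77  78  79  80  80  80
  81  82  85 113 170 180 181]
```

The projections agree with the dome seen in the picture, lower edge at v≈331 against 330 predicted. The alignment is good to about 0.5 mm, so I start threading.

Call:
send_rows --motion '[{"wx": 0.0,"wy": 0.0,"wz": 0.0,"tx": -0.1,"ty": -0.04,"tz": 0.5,"gripper": 1.0},{"wx": 0.0,"wy": 0.0,"wz": 0.0,"tx": -0.19,"ty": -0.04,"tz": 0.9,"gripper": 1.0},{"wx": 0.0,"wy": 0.0,"wz": 0.0,"tx": -0.3,"ty": -0.04,"tz": 1.3,"gripper": 1.0},{"wx": 0.0,"wy": 0.0,"wz": 0.0,"tx": -0.4,"ty": -0.04,"tz": 1.7,"gripper": 1.0},{"wx": 0.0,"wy": 0.0,"wz": 0.0,"tx": -0.4,"ty": -0.04,"tz": 1.7,"gripper": 1.0},{"wx": 0.0,"wy": 0.0,"wz": 0.0,"tx": -0.4,"ty": -0.04,"tz": 1.7,"gripper": 1.0}]'

```text
t: 11.02
tcp_pos: [0.5562, 0.0238, 0.1474]
eef_rot: [-179.8, -14.9, 99.9]
contact_force: [0.1, -0.1, -1.1]
width: 0.0373
grasp_force: 60.7
```

```bash
cat >> h.py <<'E'
def rep(*targets):
    st=robot.state(); R0=R.from_euler('xyz',st["eef_rot"],degrees=True)
    print("collar-tip mm",(st["tcp_pos"]+R0.apply(COL)-TIP)*1000,"rot",st["eef_rot"],"torque",st["wrist_torque"],"grip",st["grasp_force"])
    for c,Rt in targets: go(tcp_for(c,Rt),Rt,st)
E
python3 - <<'E'
from h import *
rep((TIP-[0,0,.016],TH(15)))
E
```

```text
collar-tip mm [-0.2509 -0.1601 -5.468 ] rot [-179.8426  -14.9422   99.949 ] torque [-0.1525 -0.0047  0.0168] grip 60.73656922671944
t 11.02 F [ 0.1456 -0.0699 -1.1008] width 0.0373 joints [-13.9  10.8 100.2  14.   75.7 -28.2]
shift cm [-0.26  0.03  1.02] |1.1| turn [-0.003  0.001 -0.001] deg 0.2
```

Call:
send_rows --motion '[{"wx": 0.0,"wy": 0.0,"wz": 0.0,"tx": -0.1,"ty": 0.03,"tz": 0.4,"gripper": 1.0},{"wx": 0.0,"wy": 0.0,"wz": 0.0,"tx": -0.2,"ty": 0.03,"tz": 0.8,"gripper": 1.0},{"wx": 0.0,"wy": 0.0,"wz": 0.0,"tx": -0.3,"ty": 0.03,"tz": 1.15,"gripper": 1.0},{"wx": 0.0,"wy": 0.0,"wz": 0.0,"tx": -0.3,"ty": 0.03,"tz": 1.15,"gripper": 1.0},{"wx": 0.0,"wy": 0.0,"wz": 0.0,"tx": -0.3,"ty": 0.03,"tz": 1.15,"gripper": 1.0}]'

```text
t: 11.43
tcp_pos: [0.5565, 0.0239, 0.1356]
eef_rot: [-179.9, -14.9, 100.0]
contact_force: [0.5, 0.3, -0.9]
width: 0.0374
grasp_force: 60.8
```

```bash
cat >> h.py <<'E'
SX=np.array([np.cos(np.radians(-80)),np.sin(np.radians(-80)),0])
def arc(a,TIP=TIP):
    "rod point at bend angle a deg (beyond 90: mm along leg)"
    if a<=90: x,z=-.045-.04*np.cos(np.radians(a)),.14-.04*np.sin(np.radians(a))
    else: x,z=-.045+(a-90)*.001,.1
    return TIP*[1,1,0]+SX*(x+.085)+[0,0,z]
def plan(angs,off=np.zeros(3)):
    st=robot.state(); R0=R.from_euler('xyz',st["eef_rot"],degrees=True)
    for a in angs:
        Rt=TH(15-min(a,90)); d=R0.inv().apply(tcp_for(arc(a)+off,Rt)-st["tcp_pos"])*100; w=(R0.inv()*Rt).as_rotvec()
        print(a,"t",np.round(d,2),"w",np.round(w,3))
E
python3 - <<'E'
from h import *
rep(); print(robot.state()["contact_force"]); plan([0,5,10,15,20,25,30])
E
```

```text
collar-tip mm [  0.0856  -0.0777 -17.2785] rot [-179.8548  -14.9359   99.9505] torque [-0.0759 -0.0189 -0.0299] grip 60.78465275466442
[ 0.494   0.2849 -0.9219]
0 t [-0.06 -0.    0.27] w [-0.002  0.001 -0.001]
5 t [-0.23 -0.    0.6 ] w [-0.002 -0.086 -0.001]
10 t [-0.43 -0.    0.91] w [-0.002 -0.173 -0.001]
15 t [-0.65 -0.    1.21] w [-0.002 -0.261 -0.001]
20 t [-0.9  -0.    1.48] w [-0.002 -0.348 -0.   ]
25 t [-1.17 -0.    1.73] w [-0.002 -0.435 -0.   ]
30 t [-1.46  0.    1.96] w [-0.002 -0.522 -0.   ]
```

Call:
send_rows --motion '[{"wx": 0.0,"wy": 0.0,"wz": 0.0,"tx": -0.06,"ty": 0.0,"tz": 0.27,"gripper": 1.0},{"wx": 0.0,"wy": -0.086,"wz": 0.0,"tx": -0.23,"ty": 0.0,"tz": 0.6,"gripper": 1.0},{"wx": 0.0,"wy": -0.173,"wz": 0.0,"tx": -0.43,"ty": 0.0,"tz": 0.91,"gripper": 1.0},{"wx": 0.0,"wy": -0.261,"wz": 0.0,"tx": -0.65,"ty": 0.0,"tz": 1.21,"gripper": 1.0},{"wx": 0.0,"wy": -0.348,"wz": 0.0,"tx": -0.9,"ty": 0.0,"tz": 1.48,"gripper": 1.0},{"wx": 0.0,"wy": -0.348,"wz": 0.0,"tx": -0.9,"ty": 0.0,"tz": 1.48,"gripper": 1.0},{"wx": 0.0,"wy": -0.348,"wz": 0.0,"tx": -0.9,"ty": 0.0,"tz": 1.48,"gripper": 1.0}]'

```text
t: 12.02
tcp_pos: [0.5573, 0.0201, 0.1193]
eef_rot: [-179.9, 4.9, 100.1]
contact_force: [0.4, 0.3, -1.4]
width: 0.0374
grasp_force: 60.7
```

Run:
```python
from h import *
rep(); st=robot.state(); print(st["contact_force"],st["joint_pos"]); plan([20,25,30,35,40,45,50,55])
```

```text
collar-tip mm [  0.4012  -1.4334 -33.324 ] rot [-179.8667    4.9197  100.1454] torque [0.0785 0.0077 0.018 ] grip 60.690898639149964
[ 0.3697  0.2504 -1.412 ] [ -3.1387   9.4323 103.9146  -5.2864  65.7417 -11.1435]
20 t [-0.09 -0.01  0.04] w [-0.002 -0.001  0.003]
25 t [-0.26 -0.01  0.37] w [-0.002 -0.089  0.003]
30 t [-0.46 -0.01  0.69] w [-0.002 -0.176  0.003]
35 t [-0.68 -0.01  0.98] w [-0.002 -0.263  0.003]
40 t [-0.93 -0.01  1.26] w [-0.002 -0.35   0.003]
45 t [-1.2  -0.01  1.51] w [-0.002 -0.438  0.003]
50 t [-1.5  -0.01  1.74] w [-0.001 -0.525  0.003]
55 t [-1.81 -0.01  1.94] w [-0.001 -0.612  0.003]
```

Call:
send_rows --motion '[{"wx": 0.0,"wy": -0.089,"wz": 0.0,"tx": -0.24,"ty": 0.0,"tz": 0.36,"gripper": 1.0},{"wx": 0.0,"wy": -0.176,"wz": 0.0,"tx": -0.45,"ty": 0.0,"tz": 0.68,"gripper": 1.0},{"wx": 0.0,"wy": -0.263,"wz": 0.0,"tx": -0.67,"ty": 0.0,"tz": 0.97,"gripper": 1.0},{"wx": 0.0,"wy": -0.35,"wz": 0.0,"tx": -0.92,"ty": 0.0,"tz": 1.25,"gripper": 1.0},{"wx": 0.0,"wy": -0.35,"wz": 0.0,"tx": -0.92,"ty": 0.0,"tz": 1.25,"gripper": 1.0},{"wx": 0.0,"wy": -0.35,"wz": 0.0,"tx": -0.92,"ty": 0.0,"tz": 1.25,"gripper": 1.0}]'

```text
t: 12.52
tcp_pos: [0.559, 0.0093, 0.1071]
eef_rot: [-179.7, 24.9, 100.1]
contact_force: [0.5, 0.8, -1.1]
width: 0.0372
grasp_force: 60.8
```

Run:
```python
from h import *
rep(); st=robot.state(); print(st["contact_force"],st["joint_pos"],"ideal",(arc(40)-TIP)*1000); plan([40,45,50,55,60,65,70,75])
```

```text
collar-tip mm [  1.6815  -9.7345 -46.1945] rot [-179.7453   24.8753  100.1263] torque [ 0.2212  0.0448 -0.032 ] grip 60.75210029259324
[ 0.4729  0.7908 -1.0799] [  7.2974  12.7269 105.1705 -27.8925  63.9661  10.0787] ideal [  1.625   -9.216  -45.7115]
40 t [ 0.03  0.01 -0.07] w [-0.004 -0.002  0.002]
45 t [-0.14  0.01  0.26] w [-0.003 -0.089  0.002]
50 t [-0.34  0.01  0.58] w [-0.003 -0.177  0.002]
55 t [-0.57  0.01  0.87] w [-0.003 -0.264  0.002]
60 t [-0.82  0.01  1.15] w [-0.003 -0.351  0.003]
65 t [-1.09  0.01  1.4 ] w [-0.003 -0.439  0.003]
70 t [-1.38  0.01  1.63] w [-0.003 -0.526  0.003]
75 t [-1.7   0.01  1.83] w [-0.003 -0.613  0.003]
```

Call:
send_rows --motion '[{"wx": 0.0,"wy": -0.089,"wz": 0.0,"tx": -0.15,"ty": 0.0,"tz": 0.28,"gripper": 1.0},{"wx": 0.0,"wy": -0.177,"wz": 0.0,"tx": -0.34,"ty": 0.0,"tz": 0.58,"gripper": 1.0},{"wx": 0.0,"wy": -0.264,"wz": 0.0,"tx": -0.57,"ty": 0.0,"tz": 0.87,"gripper": 1.0},{"wx": 0.0,"wy": -0.351,"wz": 0.0,"tx": -0.82,"ty": 0.0,"tz": 1.15,"gripper": 1.0},{"wx": 0.0,"wy": -0.351,"wz": 0.0,"tx": -0.82,"ty": 0.0,"tz": 1.15,"gripper": 1.0},{"wx": 0.0,"wy": -0.351,"wz": 0.0,"tx": -0.82,"ty": 0.0,"tz": 1.15,"gripper": 1.0}]'

```text
t: 13.02
tcp_pos: [0.5613, -0.0035, 0.1001]
eef_rot: [-179.6, 45.0, 100.2]
contact_force: [-0.4, -0.3, -0.6]
width: 0.0374
grasp_force: 61.1
```

Run:
```python
from h import *
rep(); st=robot.state(); print(st["contact_force"],st["joint_pos"],"ideal",(arc(60)-TIP)*1000); plan([60,65,70,75,80,85,90])
```

```text
collar-tip mm [  3.5922 -20.4414 -54.6783] rot [-179.6408   44.9611  100.1679] torque [0.4133 0.0893 0.0184] grip 61.1338678188622
[-0.3912 -0.2742 -0.583 ] [ 15.7833  20.9898 104.2805 -48.5183  69.694   29.6923] ideal [  3.473  -19.6962 -54.641 ]
60 t [ 0.05  0.   -0.06] w [-0.004 -0.001  0.002]
65 t [-0.12  0.01  0.27] w [-0.004 -0.088  0.002]
70 t [-0.32  0.01  0.59] w [-0.004 -0.175  0.002]
75 t [-0.54  0.01  0.88] w [-0.004 -0.262  0.003]
80 t [-0.79  0.01  1.16] w [-0.004 -0.35   0.003]
85 t [-1.06  0.01  1.41] w [-0.004 -0.437  0.003]
90 t [-1.36  0.01  1.64] w [-0.004 -0.524  0.003]
```

Call:
send_rows --motion '[{"wx": 0.0,"wy": -0.088,"wz": 0.0,"tx": -0.12,"ty": 0.0,"tz": 0.27,"gripper": 1.0},{"wx": 0.0,"wy": -0.175,"wz": 0.0,"tx": -0.32,"ty": 0.0,"tz": 0.59,"gripper": 1.0},{"wx": 0.0,"wy": -0.262,"wz": 0.0,"tx": -0.54,"ty": 0.0,"tz": 0.88,"gripper": 1.0},{"wx": 0.0,"wy": -0.262,"wz": 0.0,"tx": -0.54,"ty": 0.0,"tz": 0.88,"gripper": 1.0},{"wx": 0.0,"wy": -0.262,"wz": 0.0,"tx": -0.54,"ty": 0.0,"tz": 0.88,"gripper": 1.0}]'

```text
t: 13.43
tcp_pos: [0.5632, -0.0136, 0.098]
eef_rot: [-179.6, 59.9, 100.2]
contact_force: [0.8, 0.5, -0.7]
width: 0.0373
grasp_force: 61.7
```

Run:
```python
from h import *
rep(); st=robot.state(); print(st["contact_force"],st["joint_pos"],"ideal",(arc(75)-TIP)*1000); plan([75,80,85,90])
Rt=TH(-68)
for a in (85,90,95): go(tcp_for(arc(a),Rt),Rt)
```

```text
collar-tip mm [  5.3572 -29.4228 -58.2722] rot [-179.5885   59.9393  100.2206] torque [0.5003 0.0484 0.0005] grip 61.71047267038375
[ 0.7982  0.489  -0.7208] [ 20.0348  29.5007 102.2899 -60.7712  77.3767  41.0182] ideal [  5.1482 -29.1968 -58.637 ]
75 t [ 0.04 -0.01 -0.  ] w [-0.004 -0.001  0.002]
80 t [-0.13 -0.01  0.33] w [-0.004 -0.088  0.002]
85 t [-0.32 -0.01  0.64] w [-0.004 -0.176  0.002]
90 t [-0.55 -0.01  0.93] w [-0.004 -0.263  0.002]
t 13.43 F [ 0.7982  0.489  -0.7208] width 0.0373 joints [ 20.   29.5 102.3 -60.8  77.4  41. ]
shift cm [-0.3  -0.01  0.64] |0.7| turn [-0.004 -0.141  0.002] deg 8.1
t 13.43 F [ 0.7982  0.489  -0.7208] width 0.0373 joints [ 20.   29.5 102.3 -60.8  77.4  41. ]
shift cm [-0.46 -0.01  0.95] |1.1| turn [-0.004 -0.141  0.002] deg 8.1
t 13.43 F [ 0.7982  0.489  -0.7208] width 0.0373 joints [ 20.   29.5 102.3 -60.8  77.4  41. ]
shift cm [-0.71 -0.01  1.39] |1.6| turn [-0.004 -0.141  0.002] deg 8.1
```

Call:
send_rows --motion '[{"wx": 0.0,"wy": -0.07,"wz": 0.0,"tx": -0.13,"ty": 0.0,"tz": 0.33,"gripper": 1.0},{"wx": 0.0,"wy": -0.13,"wz": 0.0,"tx": -0.3,"ty": 0.0,"tz": 0.64,"gripper": 1.0},{"wx": 0.0,"wy": -0.13,"wz": 0.0,"tx": -0.3,"ty": 0.0,"tz": 0.64,"gripper": 1.0},{"wx": 0.0,"wy": -0.13,"wz": 0.0,"tx": -0.3,"ty": 0.0,"tz": 0.64,"gripper": 1.0},{"wx": 0.0,"wy": -0.13,"wz": 0.0,"tx": -0.3,"ty": 0.0,"tz": 0.64,"gripper": 0.3},{"wx": 0.0,"wy": -0.13,"wz": 0.0,"tx": -0.3,"ty": 0.0,"tz": 0.64,"gripper": 0.2},{"wx": 0.0,"wy": -0.13,"wz": 0.0,"tx": -0.3,"ty": 0.0,"tz": 0.64,"gripper": 0.2},{"wx": 0.0,"wy": -0.13,"wz": 0.0,"tx": -0.3,"ty": 0.0,"tz": 0.64,"gripper": 0.2}]'

```text
t: 14.1
tcp_pos: [0.565, -0.02, 0.0988]
eef_rot: [180.0, 67.6, 100.0]
contact_force: [-0.5, -0.1, -0.5]
width: 0.068
grasp_force: 0.0
```

Run:
```python
from h import *
rep(); st=robot.state(); print(st["contact_force"],st["joint_pos"],"ideal",(arc(85)-TIP)*1000)
p=robot.snapshot("side"); save(p,"s8.png")
for r in robot.spot_in(p,"collar")[:2]: print("side",r, )
print(proj(p,Tw(p),arc(85)),proj(p,Tw(p),arc(95)))
Rt=TH(15); 
go(arc(85)+[0,0,.11]-SX*.1,TH(-30))
```

```text
collar-tip mm [  6.9804 -35.3806 -58.3718] rot [179.9999  67.5802  99.9639] torque [ 0.4029  0.0753 -0.0146] grip 0.0
[-0.493  -0.073  -0.4593] [ 21.319   34.1534 101.0477 -66.298   81.8141  45.7382] ideal [  6.3405 -35.959  -59.8478]
(np.float64(329.479889107497), np.float64(231.98350723271903)) (np.float64(329.27643303574814), np.float64(230.14867522485494))
t 14.20 F [ 0.766   0.3815 -0.1495] width 0.0681 joints [ 21.3  34.2 101.1 -66.3  81.8  45.8]
shift cm [ -6.29  -0.02 -14.09] |15.4| turn [-0.001  0.656  0.   ] deg 37.6
```

Call:
send_rows --motion '[{"wx": 0.0,"wy": 0.0,"wz": 0.0,"tx": 0.0,"ty": 0.0,"tz": -1.5,"gripper": 0.0},{"wx": 0.0,"wy": 0.0,"wz": 0.0,"tx": 0.0,"ty": 0.0,"tz": -4.0,"gripper": 0.0},{"wx": 0.0,"wy": 0.0,"wz": 0.0,"tx": 0.0,"ty": 0.0,"tz": -7.5,"gripper": 0.0},{"wx": 0.0,"wy": 0.1,"wz": 0.0,"tx": 0.5,"ty": 0.0,"tz": -11.0,"gripper": 0.0},{"wx": 0.0,"wy": 0.2,"wz": 0.0,"tx": 2.0,"ty": 0.0,"tz": -13.0,"gripper": 0.0},{"wx": 0.0,"wy": 0.32,"wz": 0.0,"tx": 5.0,"ty": 0.0,"tz": -14.5,"gripper": 0.0},{"wx": 0.0,"wy": 0.44,"wz": 0.0,"tx": 8.0,"ty": 0.0,"tz": -15.5,"gripper": 0.0},{"wx": 0.0,"wy": 0.56,"wz": 0.0,"tx": 11.0,"ty": 0.0,"tz": -16.0,"gripper": 0.0}]'

```text
t: 14.87
tcp_pos: [0.5323, 0.1715, 0.0583]
eef_rot: [179.8, 35.1, 100.1]
contact_force: [-1.2, -1.0, -0.4]
width: 0.0855
grasp_force: 0.0
```

Run:
```python
from h import *
rep()
go(arc(85)*[1,1,0]+[0,0,.24],TH(0)); go(arc(85)*[1,1,0]-SX*.03+[0,0,.26],TH(0))
for n in ("side","scene"):
    p=robot.snapshot(n); T=Tw(p); save(p,n+"9.png")
    for r in robot.spot_in(p,"collar")[:2]:
        b=r["box"]; print(n,round(r["p"],2),np.round(b,1))
    for a in (80,90,100,110): print(a,np.round(proj(p,T,arc(a)-[0,0,.0015]),1))
```

```text
collar-tip mm [-25.2506 153.6061 -95.6767] rot [179.8179  35.1273 100.0776] torque [0.2986 0.0679 0.0058] grip 0.0
t 14.87 F [-1.1589 -1.0031 -0.3969] width 0.0855 joints [ 28.6  26.5  97.3 -35.   72.2  34.2]
shift cm [-25.83  -0.16  -4.05] |26.1| turn [0.003 0.613 0.002] deg 35.1
t 14.87 F [-1.1589 -1.0031 -0.3969] width 0.0855 joints [ 28.6  26.5  97.3 -35.   72.2  34.2]
shift cm [-24.52  -0.14  -7.41] |25.6| turn [0.003 0.613 0.002] deg 35.1
80 [329.6 233.1]
90 [329.4 231.8]
100 [329.1 229.6]
110 [328.9 227.4]
80 [339.2 232.3]
90 [337.  231.3]
100 [334.  229.7]
110 [330.9 228. ]
```

Run:
```python
from h import *
st=robot.state(); R0=R.from_euler('xyz',st["eef_rot"],degrees=True)
for dz in (.06,.12,.18,.22): go(st["tcp_pos"]+[0,0,dz],TH(-35+dz/.22*35),st)
go(arc(85)*[1,1,0]-SX*.09+[0,0,.27],TH(0))
```

```text
t 15.07 F [ 0.8444 -0.3003  0.4911] width 0.0853 joints [ 28.4  26.6  97.5 -35.5  72.5  34.4]
shift cm [-3.51 -0.01 -4.87] |6.0| turn [-0.002  0.18   0.001] deg 10.3
t 15.07 F [ 0.8444 -0.3003  0.4911] width 0.0853 joints [ 28.4  26.6  97.5 -35.5  72.5  34.4]
shift cm [-7.02 -0.03 -9.73] |12.0| turn [-0.002  0.347  0.001] deg 19.9
t 15.07 F [ 0.8444 -0.3003  0.4911] width 0.0853 joints [ 28.4  26.6  97.5 -35.5  72.5  34.4]
shift cm [-10.52  -0.04 -14.6 ] |18.0| turn [-0.002  0.513  0.001] deg 29.4
t 15.07 F [ 0.8444 -0.3003  0.4911] width 0.0853 joints [ 28.4  26.6  97.5 -35.5  72.5  34.4]
shift cm [-12.86  -0.05 -17.85] |22.0| turn [-0.002  0.625  0.001] deg 35.8
t 15.07 F [ 0.8444 -0.3003  0.4911] width 0.0853 joints [ 28.4  26.6  97.5 -35.5  72.5  34.4]
shift cm [-19.94   0.   -11.77] |23.2| turn [-0.002  0.625  0.001] deg 35.8
```

Call:
send_rows --motion '[{"wx": 0.0,"wy": 0.1,"wz": 0.0,"tx": -2.3,"ty": 0.0,"tz": -3.2,"gripper": 0.0},{"wx": 0.0,"wy": 0.2,"wz": 0.0,"tx": -4.6,"ty": 0.0,"tz": -6.4,"gripper": 0.0},{"wx": 0.0,"wy": 0.3,"wz": 0.0,"tx": -6.9,"ty": 0.0,"tz": -9.6,"gripper": 0.0},{"wx": 0.0,"wy": 0.4,"wz": 0.0,"tx": -9.2,"ty": 0.0,"tz": -12.8,"gripper": 0.0},{"wx": 0.0,"wy": 0.5,"wz": 0.0,"tx": -11.5,"ty": 0.0,"tz": -16.0,"gripper": 0.0},{"wx": 0.0,"wy": 0.6,"wz": 0.0,"tx": -14.5,"ty": 0.0,"tz": -15.5,"gripper": 0.0},{"wx": 0.0,"wy": 0.62,"wz": 0.0,"tx": -17.5,"ty": 0.0,"tz": -13.5,"gripper": 0.0},{"wx": 0.0,"wy": 0.62,"wz": 0.0,"tx": -20.0,"ty": 0.0,"tz": -11.7,"gripper": 0.0}]'

```text
t: 15.73
tcp_pos: [0.5489, 0.0706, 0.2717]
eef_rot: [180.0, 0.2, 99.9]
contact_force: [0.3, -0.3, -1.1]
width: 0.0853
grasp_force: 0.0
```

Call:
send_rows --motion '[{"wx": 0.0,"wy": 0.0,"wz": 0.0,"tx": -3.0,"ty": 0.0,"tz": 0.0,"gripper": 0.0},{"wx": 0.0,"wy": 0.0,"wz": 0.0,"tx": -6.0,"ty": 0.0,"tz": 0.0,"gripper": 0.0},{"wx": 0.0,"wy": 0.0,"wz": 0.0,"tx": -8.0,"ty": 0.0,"tz": 0.0,"gripper": 0.0},{"wx": 0.0,"wy": 0.0,"wz": 0.0,"tx": -8.0,"ty": 0.0,"tz": 0.0,"gripper": 0.0},{"wx": 0.0,"wy": 0.0,"wz": 0.0,"tx": -8.0,"ty": 0.0,"tz": 0.0,"gripper": 0.0}]'

```text
t: 16.15
tcp_pos: [0.5615, -0.0061, 0.2684]
eef_rot: [-179.7, 0.1, 99.9]
contact_force: [0.4, -0.0, -0.0]
width: 0.0854
grasp_force: 0.0
```

Run:
```python
from h import *
rep(); st=robot.state(); p=robot.snapshot("wrist"); T=Tw(p,st); save(p,"w10.png")
np.savez("w10.npz",T=T,fx=p["fx"],fy=p["fy"],cx=p["cx"],cy=p["cy"])
for r in robot.spot_in(p,"collar")[:3]:
    b=r["box"]; print(round(r["p"],2),np.round(b,1))
for a in (75,80,85,90,95,100,105,110):
    P=np.vstack([circ(arc(a)-[0,0,.0015]+SX*s,.02,SX) for s in (-.008,.008)]); q=np.array([proj(p,T,x) for x in P]); print(a,q.min(0),q.max(0))
print("tip",proj(p,T,TIP))
```

```text
collar-tip mm [  4.7171 -28.2248 115.8357] rot [-179.7326    0.0882   99.8772] torque [0.0218 0.0394 0.045 ] grip 0.0
0.85 [288.7 200.  341.2 237.7]
75 [289.7437 196.7331] [340.8981 229.6786]
80 [289.8987 200.531 ] [340.7615 233.6842]
85 [290.0312 204.4368] [340.6475 237.8354]
90 [290.1408 208.4288] [340.5565 242.1096]
95 [290.2805 214.1711] [340.4432 248.277 ]
100 [290.4188 219.8594] [340.331  254.3803]
105 [290.5558 225.4944] [340.22   260.4206]
110 [290.6914 231.077 ] [340.1101 266.3988]
tip (np.float64(315.2383020340185), np.float64(191.71597169661197))
```

Run:
```python
from h import *
import h
h.COL=np.array([0,0,-.010])
C=arc(82)-[0,0,.001]; Rt=TH(10); st=robot.state()
for dz in (.13,.07,.03,0): go(h.tcp_for(C+[0,0,dz],Rt),Rt,st)
```

```text
t 16.25 F [ 0.4758  0.6874 -1.4203] width 0.0857 joints [ -8.4   2.8  94.3  -0.1  83.1 -18.4]
shift cm [-0.57  0.04  4.89] |4.9| turn [-0.003  0.175  0.   ] deg 10.0
t 16.25 F [ 0.4758  0.6874 -1.4203] width 0.0857 joints [ -8.4   2.8  94.3  -0.1  83.1 -18.4]
shift cm [-0.57  0.06 10.89] |10.9| turn [-0.003  0.175  0.   ] deg 10.0
t 16.25 F [ 0.4758  0.6874 -1.4203] width 0.0857 joints [ -8.4   2.8  94.3  -0.1  83.1 -18.4]
shift cm [-0.56  0.08 14.89] |14.9| turn [-0.003  0.175  0.   ] deg 10.0
t 16.25 F [ 0.4758  0.6874 -1.4203] width 0.0857 joints [ -8.4   2.8  94.3  -0.1  83.1 -18.4]
shift cm [-0.56  0.09 17.89] |17.9| turn [-0.003  0.175  0.   ] deg 10.0
```

Call:
send_rows --motion '[{"wx": 0.0,"wy": 0.1,"wz": 0.0,"tx": -0.3,"ty": 0.04,"tz": 2.5,"gripper": 0.2},{"wx": 0.0,"wy": 0.175,"wz": 0.0,"tx": -0.56,"ty": 0.04,"tz": 5.0,"gripper": 0.25},{"wx": 0.0,"wy": 0.175,"wz": 0.0,"tx": -0.56,"ty": 0.06,"tz": 8.0,"gripper": 0.25},{"wx": 0.0,"wy": 0.175,"wz": 0.0,"tx": -0.56,"ty": 0.06,"tz": 11.0,"gripper": 0.25},{"wx": 0.0,"wy": 0.175,"wz": 0.0,"tx": -0.56,"ty": 0.06,"tz": 13.0,"gripper": 0.25},{"wx": 0.0,"wy": 0.175,"wz": 0.0,"tx": -0.56,"ty": 0.06,"tz": 14.0,"gripper": 0.25},{"wx": 0.0,"wy": 0.175,"wz": 0.0,"tx": -0.56,"ty": 0.06,"tz": 14.0,"gripper": 0.25},{"wx": 0.0,"wy": 0.175,"wz": 0.0,"tx": -0.56,"ty": 0.06,"tz": 14.0,"gripper": 0.25}]'

```text
t: 16.92
tcp_pos: [0.5636, -0.0096, 0.129]
eef_rot: [-179.9, -10.0, 100.1]
contact_force: [0.9, 0.2, 0.6]
width: 0.0642
grasp_force: 0.0
```

```bash
sed -i 's/^TIP=.*/TIP=np.array([.5572,.0222,.16]); COL=np.array([0,0,-.010])/' h.py
python3 - <<'E'
from h import *
C=arc(82)-[0,0,.001]; Rt=TH(10); rep((C,Rt))
st=robot.state(); p=robot.snapshot("wrist"); T=Tw(p,st); save(p,"w11.png")
for r in robot.spot_in(p,"collar")[:2]:
    b=r["box"]; print(round(r["p"],2),np.round(b,1))
for a in (78,82,86,90):
    t=np.radians(a); n=SX*np.sin(t)-np.array([0,0,np.cos(t)]) if a<90 else SX
    P=np.vstack([circ(arc(a)-[0,0,.001]+n*s,.02,n) for s in (-.008,.008)]); q=np.array([proj(p,T,x) for x in P]); print(a,q.min(0),q.max(0))
E
```

```text
collar-tip mm [  6.6781 -33.548  -21.1251] rot [-179.8784   -9.9926  100.0575] torque [-0.0104 -0.0583  0.0329] grip 0.0
t 16.92 F [0.9142 0.2152 0.6023] width 0.0642 joints [-14.4  12.  100.2   9.5  72.3 -27.7]
shift cm [-0.71 -0.06  3.88] |3.9| turn [-0.002  0.     0.001] deg 0.1
0.84 [261.5 276.  352.  342.7]
78 [268.3938 264.1557] [355.5863 336.6816]
82 [268.7493 271.3345] [355.2692 340.2336]
86 [269.0617 278.6655] [355.0156 343.8227]
90 [269.3068 286.1403] [354.79   347.4445]
```

Run:
```python
from h import *
g=cv2.imread("pics/w11.png").mean(2).astype(int)
for v in (290,300,310,320,330): print(v,g[v,250:370:3])
```

```text
290 [ 91  91  92  92  92  91  92  97  97  96  95  95  94  95  94  96  92 108
 119 124 125 124 117 106  84 130 102  99  99 100  98  97  97  96 103 161
 147 158 168 169]
300 [ 92  92  92  92  91  91  92 122 121 108 102 101 101 100  98  97  95  96
  95  95  94  93  93  94  95  97  98  99 100 101 102 104 112 119 102  91
  91  91  92  92]
310 [ 91  91  92  91  91  91  58 124 134 143 150 154 157 163 168 172 179 185
 191 192 194 192 188 181 171 167 166 164 159 154 147 140 130 111  92  91
  92  91  91  92]
320 [ 35  37  35  35  35  36  58 123 134 142 153 158 162 168 170 172 172 171
 171 174 176 176 174 172 171 170 169 166 160 154 147 138 128 108  66  38
  37  37  37  36]
330 [ 39  40  46  48  43  40  40  42  73  85  89 148 162 163 166 171 173 173
 175 178 178 177 174 171 160 152 149 148 140 106  85  83  77  45  41  41
  41  41  48  55]
```

Call:
send_rows --motion '[{"wx": 0.0,"wy": 0.0,"wz": 0.0,"tx": -0.3,"ty": -0.13,"tz": 1.3,"gripper": 0.25},{"wx": 0.0,"wy": 0.0,"wz": 0.0,"tx": -0.6,"ty": -0.13,"tz": 2.6,"gripper": 0.25},{"wx": 0.0,"wy": 0.0,"wz": 0.0,"tx": -0.82,"ty": -0.13,"tz": 3.85,"gripper": 0.25},{"wx": 0.0,"wy": 0.0,"wz": 0.0,"tx": -0.82,"ty": -0.13,"tz": 3.85,"gripper": 0.3},{"wx": 0.0,"wy": 0.0,"wz": 0.0,"tx": -0.82,"ty": -0.13,"tz": 3.85,"gripper": 0.35},{"wx": 0.0,"wy": 0.0,"wz": 0.0,"tx": -0.82,"ty": -0.13,"tz": 3.85,"gripper": 0.4},{"wx": 0.0,"wy": 0.0,"wz": 0.0,"tx": -0.82,"ty": -0.13,"tz": 3.85,"gripper": 0.45},{"wx": 0.0,"wy": 0.0,"wz": 0.0,"tx": -0.82,"ty": -0.13,"tz": 3.85,"gripper": 0.48}]'

```text
t: 17.68
tcp_pos: [0.5629, -0.0123, 0.0899]
eef_rot: [-180.0, -10.0, 100.0]
contact_force: [0.0, 0.0, -0.2]
width: 0.0445
grasp_force: 0.0
```

Run:
```python
from h import *
rep((arc(84)-[0,0,.001],TH(10)))
```

```text
collar-tip mm [  6.0522 -36.2391 -60.281 ] rot [-179.968    -9.9611   99.9821] torque [-0.1368  0.0028 -0.0143] grip 0.0
t 17.68 F [ 0.0448  0.0459 -0.1603] width 0.0445 joints [-14.7  14.7 101.7   9.7  68.1 -28.7]
shift cm [0.08 0.03 0.07] |0.1| turn [-0.001  0.001 -0.   ] deg 0.1
```

Call:
send_rows --motion '[{"wx": 0.0,"wy": 0.0,"wz": 0.0,"tx": 0.0,"ty": 0.0,"tz": 0.0,"gripper": 0.52},{"wx": 0.0,"wy": 0.0,"wz": 0.0,"tx": 0.0,"ty": 0.0,"tz": 0.0,"gripper": 0.56},{"wx": 0.0,"wy": 0.0,"wz": 0.0,"tx": 0.0,"ty": 0.0,"tz": 0.0,"gripper": 0.6},{"wx": 0.0,"wy": 0.0,"wz": 0.0,"tx": 0.0,"ty": 0.0,"tz": 0.0,"gripper": 0.6},{"wx": 0.0,"wy": 0.0,"wz": 0.0,"tx": 0.0,"ty": 0.0,"tz": 0.0,"gripper": 0.6}]'

```text
t: 18.1
tcp_pos: [0.563, -0.0123, 0.09]
eef_rot: [-180.0, -10.0, 100.0]
contact_force: [1.2, -1.7, 4.9]
width: 0.0383
grasp_force: 59.8
```

```bash
cat >> h.py <<'E'
def slide(xs,th,off=0.):
    "collar at stand x (m) on the level leg, tool TH(th)"
    st=robot.state(); R0=R.from_euler('xyz',st["eef_rot"],degrees=True)
    for x,t in zip(xs,th):
        Rt=TH(t); c=TIP*[1,1,0]+SX*(x+.085)+[0,0,.1+off]
        print(x,t,"t",np.round(R0.inv().apply(tcp_for(c,Rt)-st["tcp_pos"])*100,2),"w",np.round((R0.inv()*Rt).as_rotvec(),3))
E
python3 - <<'E'
from h import *
rep(); print(robot.state()["contact_force"],robot.state()["width"])
slide([-.049,-.046,-.042,-.037,-.03,-.02,-.01,0],[10,12,14,16,16,16,16,16])
E
```

```text
collar-tip mm [  6.0596 -36.2339 -60.1461] rot [-179.9757   -9.9595   99.9833] torque [-0.0121  0.0874  0.0047] grip 59.797884710133076
[ 1.1648 -1.7255  4.916 ] 0.03826002134817777
-0.049 10 t [ 0.08  0.03 -0.  ] w [-0.     0.001 -0.   ]
-0.046 12 t [-0.18  0.03 -0.05] w [-0.     0.036 -0.   ]
-0.042 14 t [-0.54  0.03 -0.13] w [-0.     0.071 -0.   ]
-0.037 16 t [-1.    0.03 -0.21] w [-0.     0.105 -0.   ]
-0.03 16 t [-1.69  0.03 -0.34] w [-0.     0.105 -0.   ]
-0.02 16 t [-2.68  0.03 -0.51] w [-0.     0.105 -0.   ]
-0.01 16 t [-3.66  0.03 -0.68] w [-0.     0.105 -0.   ]
0 16 t [-4.65  0.03 -0.85] w [-0.     0.105 -0.   ]
```

Run:
```python
from h import *
slide([-.049,-.046,-.042,-.037,-.03,-.02,-.01,0,.01],[10,9,7,5,4,4,4,4,4],.0005)
```

```text
-0.049 10 t [ 0.08  0.03 -0.05] w [-0.     0.001 -0.   ]
-0.046 9 t [-0.23  0.03 -0.1 ] w [-0.    -0.017 -0.   ]
-0.042 7 t [-0.66  0.03 -0.17] w [-0.    -0.052 -0.   ]
-0.037 5 t [-1.18  0.03 -0.26] w [-0.    -0.087 -0.   ]
-0.03 4 t [-1.89  0.03 -0.38] w [-0.    -0.104 -0.   ]
-0.02 4 t [-2.88  0.03 -0.56] w [-0.    -0.104 -0.   ]
-0.01 4 t [-3.86  0.03 -0.73] w [-0.    -0.104 -0.   ]
0 4 t [-4.85  0.03 -0.9 ] w [-0.    -0.104 -0.   ]
0.01 4 t [-5.83  0.03 -1.08] w [-0.    -0.104 -0.   ]
```

Call:
send_rows --motion '[{"wx": 0.0,"wy": -0.017,"wz": 0.0,"tx": -0.23,"ty": 0.0,"tz": -0.1,"gripper": 0.6},{"wx": 0.0,"wy": -0.052,"wz": 0.0,"tx": -0.66,"ty": 0.0,"tz": -0.17,"gripper": 0.6},{"wx": 0.0,"wy": -0.087,"wz": 0.0,"tx": -1.18,"ty": 0.0,"tz": -0.26,"gripper": 0.6},{"wx": 0.0,"wy": -0.104,"wz": 0.0,"tx": -1.89,"ty": 0.0,"tz": -0.38,"gripper": 0.6},{"wx": 0.0,"wy": -0.104,"wz": 0.0,"tx": -1.89,"ty": 0.0,"tz": -0.38,"gripper": 0.6},{"wx": 0.0,"wy": -0.104,"wz": 0.0,"tx": -1.89,"ty": 0.0,"tz": -0.38,"gripper": 0.6}]'

```text
t: 18.6
tcp_pos: [0.5657, -0.0314, 0.0895]
eef_rot: [-179.9, -4.0, 100.0]
contact_force: [0.4, -0.9, 0.5]
width: 0.0376
grasp_force: 60.1
```

Run:
```python
from h import *
rep(); print(robot.state()["contact_force"],robot.state()["width"])
slide([-.03,-.02,-.01,0,.01,.02,.027,.032],[4]*8,.0005)
```

```text
collar-tip mm [  8.6323 -54.2551 -60.523 ] rot [-179.8979   -4.0347   99.9858] torque [-0.1563 -0.0904 -0.0066] grip 60.08536208420992
[ 0.4414 -0.8803  0.4814] 0.03761398517596201
-0.03 4 t [-0.    0.09 -0.1 ] w [-0.002 -0.001 -0.   ]
-0.02 4 t [-1.    0.09 -0.17] w [-0.002 -0.001 -0.   ]
-0.01 4 t [-2.    0.09 -0.24] w [-0.002 -0.001 -0.   ]
0 4 t [-2.99  0.09 -0.31] w [-0.002 -0.001 -0.   ]
0.01 4 t [-3.99  0.09 -0.38] w [-0.002 -0.001 -0.   ]
0.02 4 t [-4.99  0.09 -0.45] w [-0.002 -0.001 -0.   ]
0.027 4 t [-5.69  0.09 -0.5 ] w [-0.002 -0.001 -0.   ]
0.032 4 t [-6.19  0.09 -0.54] w [-0.002 -0.001 -0.   ]
```

Call:
send_rows --motion '[{"wx": 0.0,"wy": 0.0,"wz": 0.0,"tx": -0.6,"ty": 0.01,"tz": -0.09,"gripper": 0.6},{"wx": 0.0,"wy": 0.0,"wz": 0.0,"tx": -1.2,"ty": 0.02,"tz": -0.13,"gripper": 0.6},{"wx": 0.0,"wy": 0.0,"wz": 0.0,"tx": -1.8,"ty": 0.03,"tz": -0.17,"gripper": 0.6},{"wx": 0.0,"wy": 0.0,"wz": 0.0,"tx": -2.4,"ty": 0.03,"tz": -0.22,"gripper": 0.6},{"wx": 0.0,"wy": 0.0,"wz": 0.0,"tx": -3.0,"ty": 0.04,"tz": -0.26,"gripper": 0.6},{"wx": 0.0,"wy": 0.0,"wz": 0.0,"tx": -3.0,"ty": 0.04,"tz": -0.26,"gripper": 0.6},{"wx": 0.0,"wy": 0.0,"wz": 0.0,"tx": -3.0,"ty": 0.04,"tz": -0.26,"gripper": 0.6}]'

```text
t: 19.18
tcp_pos: [0.5713, -0.0613, 0.0901]
eef_rot: [-179.9, -4.0, 99.9]
contact_force: [0.9, -0.0, -1.0]
width: 0.0375
grasp_force: 60.1
```

Run:
```python
from h import *
rep(); print(robot.state()["contact_force"],robot.state()["width"])
slide([0,.01,.015,.02,.024,.027,.030,.032,.034],[4]*9,.0005)
```

```text
collar-tip mm [ 14.2637 -84.2129 -59.9746] rot [-179.8921   -4.042    99.9242] torque [-0.0818  0.0376 -0.0374] grip 60.085995979607105
[ 0.9082 -0.0132 -1.0095] 0.03750567368844428
0 4 t [ 0.04  0.06 -0.04] w [-0.002 -0.001 -0.001]
0.01 4 t [-0.95  0.06 -0.12] w [-0.002 -0.001 -0.001]
0.015 4 t [-1.45  0.06 -0.15] w [-0.002 -0.001 -0.001]
0.02 4 t [-1.95  0.06 -0.19] w [-0.002 -0.001 -0.001]
0.024 4 t [-2.35  0.06 -0.21] w [-0.002 -0.001 -0.001]
0.027 4 t [-2.65  0.06 -0.23] w [-0.002 -0.001 -0.001]
0.03 4 t [-2.95  0.06 -0.26] w [-0.002 -0.001 -0.001]
0.032 4 t [-3.15  0.06 -0.27] w [-0.002 -0.001 -0.001]
0.034 4 t [-3.35  0.06 -0.28] w [-0.002 -0.001 -0.001]
```

Free sliding so far. I go on to x≈25 mm, then creep up to the stop while watching the force.

Call:
send_rows --motion '[{"wx": 0.0,"wy": 0.0,"wz": 0.0,"tx": -0.6,"ty": 0.01,"tz": -0.06,"gripper": 0.6},{"wx": 0.0,"wy": 0.0,"wz": 0.0,"tx": -1.2,"ty": 0.02,"tz": -0.1,"gripper": 0.6},{"wx": 0.0,"wy": 0.0,"wz": 0.0,"tx": -1.7,"ty": 0.03,"tz": -0.14,"gripper": 0.6},{"wx": 0.0,"wy": 0.0,"wz": 0.0,"tx": -2.1,"ty": 0.03,"tz": -0.16,"gripper": 0.6},{"wx": 0.0,"wy": 0.0,"wz": 0.0,"tx": -2.4,"ty": 0.03,"tz": -0.18,"gripper": 0.6},{"wx": 0.0,"wy": 0.0,"wz": 0.0,"tx": -2.4,"ty": 0.03,"tz": -0.18,"gripper": 0.6},{"wx": 0.0,"wy": 0.0,"wz": 0.0,"tx": -2.4,"ty": 0.03,"tz": -0.18,"gripper": 0.6}]'

```text
t: 19.77
tcp_pos: [0.5758, -0.0846, 0.0902]
eef_rot: [-179.9, -4.0, 100.0]
contact_force: [-0.6, -0.4, -1.1]
width: 0.0377
grasp_force: 60.1
```

Run:
```python
from h import *
rep(); print(robot.state()["contact_force"])
slide([.024,.027,.030,.032,.034],[4]*5,.0005)
st=robot.state(); p=robot.snapshot("wrist"); T=Tw(p,st); save(p,"w13.png"); g=p["img"].mean(2).astype(int)
print(g[330:420:2,312]); c=st["tcp_pos"]+R.from_euler('xyz',st["eef_rot"],degrees=True).apply(COL)
print("collar far top edge",proj(p,T,c+SX*.008+[0,0,.02]),"ring face top",proj(p,T,arc(175)+[0,0,.013]),"ring far",proj(p,T,arc(190)+[0,0,.013]))
```

```text
collar-tip mm [  18.7295 -107.4655  -59.8173] rot [-179.8992   -4.0378   99.9594] torque [ 0.0036  0.0326 -0.0391] grip 60.09250961244106
[-0.6341 -0.4426 -1.0555]
0.024 4 t [ 0.01  0.02 -0.03] w [-0.002 -0.001 -0.001]
0.027 4 t [-0.29  0.02 -0.05] w [-0.002 -0.001 -0.001]
0.03 4 t [-0.59  0.02 -0.07] w [-0.002 -0.001 -0.001]
0.032 4 t [-0.79  0.02 -0.09] w [-0.002 -0.001 -0.001]
0.034 4 t [-0.99  0.02 -0.1 ] w [-0.002 -0.001 -0.001]
[ 84  86  86  88  92 107 113 108 105 104 105 106 106 106 106 106 108 110
 109 109 108 108 106 105 103  86  42  38  38  38  39  45  47  46  45  44
  46  38  25  23  25  24  24  28  43]
collar far top edge (np.float64(313.5550884499915), np.float64(385.56553956717516)) ring face top (np.float64(314.234423003418), np.float64(392.89820771866175)) ring far (np.float64(314.2972980539687), np.float64(428.83403465073866))
```

Call:
send_rows --motion '[{"wx": 0.0,"wy": 0.0,"wz": 0.0,"tx": -0.15,"ty": 0.01,"tz": -0.03,"gripper": 0.6},{"wx": 0.0,"wy": 0.0,"wz": 0.0,"tx": -0.3,"ty": 0.01,"tz": -0.04,"gripper": 0.6},{"wx": 0.0,"wy": 0.0,"wz": 0.0,"tx": -0.45,"ty": 0.01,"tz": -0.05,"gripper": 0.6},{"wx": 0.0,"wy": 0.0,"wz": 0.0,"tx": -0.55,"ty": 0.01,"tz": -0.05,"gripper": 0.6},{"wx": 0.0,"wy": 0.0,"wz": 0.0,"tx": -0.55,"ty": 0.01,"tz": -0.05,"gripper": 0.6},{"wx": 0.0,"wy": 0.0,"wz": 0.0,"tx": -0.55,"ty": 0.01,"tz": -0.05,"gripper": 0.6}]'

```text
t: 20.32
tcp_pos: [0.5769, -0.0899, 0.0904]
eef_rot: [-179.9, -4.0, 100.0]
contact_force: [0.5, 0.5, -0.9]
width: 0.0379
grasp_force: 60.1
```

Call:
send_rows --motion '[{"wx": 0.0,"wy": 0.0,"wz": 0.0,"tx": -0.05,"ty": 0.0,"tz": 0.0,"gripper": 0.6},{"wx": 0.0,"wy": 0.0,"wz": 0.0,"tx": -0.1,"ty": 0.0,"tz": 0.0,"gripper": 0.6},{"wx": 0.0,"wy": 0.0,"wz": 0.0,"tx": -0.1,"ty": 0.0,"tz": 0.0,"gripper": 0.6},{"wx": 0.0,"wy": 0.0,"wz": 0.0,"tx": -0.1,"ty": 0.0,"tz": 0.0,"gripper": 0.6}]'

```text
t: 20.65
tcp_pos: [0.577, -0.0908, 0.0903]
eef_rot: [-179.9, -4.0, 100.0]
contact_force: [0.3, 0.5, 0.2]
width: 0.0376
grasp_force: 60.1
```

Run:
```python
from h import *
rep(); print(robot.state()["contact_force"])
slide([.030,.032,.034],[4]*3,.0005)
```

```text
collar-tip mm [  19.9539 -113.681   -59.7402] rot [-179.8995   -4.0323   99.9809] torque [-0.0527 -0.0316  0.0362] grip 60.093802101910114
[0.3231 0.5352 0.2033]
0.03 4 t [ 0.04  0.01 -0.02] w [-0.002 -0.001 -0.   ]
0.032 4 t [-0.16  0.01 -0.04] w [-0.002 -0.001 -0.   ]
0.034 4 t [-0.36  0.01 -0.05] w [-0.002 -0.001 -0.   ]
```

Call:
send_rows --motion '[{"wx": 0.0,"wy": 0.0,"wz": 0.0,"tx": -0.05,"ty": 0.0,"tz": 0.0,"gripper": 0.6},{"wx": 0.0,"wy": 0.0,"wz": 0.0,"tx": -0.1,"ty": 0.0,"tz": 0.0,"gripper": 0.6},{"wx": 0.0,"wy": 0.0,"wz": 0.0,"tx": -0.1,"ty": 0.0,"tz": 0.0,"gripper": 0.6}]'

```text
t: 20.9
tcp_pos: [0.5773, -0.0919, 0.0902]
eef_rot: [-179.9, -4.0, 100.0]
contact_force: [0.9, 0.1, 0.3]
width: 0.0376
grasp_force: 60.1
```

Call:
send_rows --motion '[{"wx": 0.0,"wy": 0.0,"wz": 0.0,"tx": -0.04,"ty": 0.0,"tz": 0.0,"gripper": 0.6},{"wx": 0.0,"wy": 0.0,"wz": 0.0,"tx": -0.07,"ty": 0.0,"tz": 0.0,"gripper": 0.6},{"wx": 0.0,"wy": 0.0,"wz": 0.0,"tx": -0.07,"ty": 0.0,"tz": 0.0,"gripper": 0.6}]'

```text
t: 21.15
tcp_pos: [0.5774, -0.0925, 0.0902]
eef_rot: [-179.9, -4.0, 100.0]
contact_force: [-0.3, -0.1, -0.4]
width: 0.0378
grasp_force: 60.1
```

Call:
send_rows --motion '[{"wx": 0.0,"wy": 0.0,"wz": 0.0,"tx": -0.04,"ty": 0.0,"tz": 0.0,"gripper": 0.6},{"wx": 0.0,"wy": 0.0,"wz": 0.0,"tx": -0.08,"ty": 0.0,"tz": 0.0,"gripper": 0.6},{"wx": 0.0,"wy": 0.0,"wz": 0.0,"tx": -0.08,"ty": 0.0,"tz": 0.0,"gripper": 0.6}]'

```text
t: 21.4
tcp_pos: [0.5774, -0.0927, 0.0902]
eef_rot: [-179.9, -4.1, 100.0]
contact_force: [-0.1, 2.4, 0.5]
width: 0.0378
grasp_force: 60.2
```

Call:
send_rows --motion '[{"wx": 0.0,"wy": 0.0,"wz": 0.0,"tx": -0.04,"ty": 0.0,"tz": 0.0,"gripper": 0.6},{"wx": 0.0,"wy": 0.0,"wz": 0.0,"tx": -0.08,"ty": 0.0,"tz": 0.0,"gripper": 0.6},{"wx": 0.0,"wy": 0.0,"wz": 0.0,"tx": -0.08,"ty": 0.0,"tz": 0.0,"gripper": 0.6}]'

```text
t: 21.65
tcp_pos: [0.5774, -0.0928, 0.0901]
eef_rot: [-179.9, -4.2, 100.0]
contact_force: [-1.6, 6.2, 2.1]
width: 0.0378
grasp_force: 60.2
```

Contact with the stop is felt at 6 N. I relieve the preload, open, and lift away.

Call:
send_rows --motion '[{"wx": 0.0,"wy": 0.0,"wz": 0.0,"tx": 0.12,"ty": 0.0,"tz": 0.04,"gripper": 0.6},{"wx": 0.0,"wy": 0.0,"wz": 0.0,"tx": 0.12,"ty": 0.0,"tz": 0.04,"gripper": 0.6},{"wx": 0.0,"wy": 0.0,"wz": 0.0,"tx": 0.12,"ty": 0.0,"tz": 0.04,"gripper": 0.5},{"wx": 0.0,"wy": 0.0,"wz": 0.0,"tx": 0.12,"ty": 0.0,"tz": 0.04,"gripper": 0.45},{"wx": 0.0,"wy": 0.0,"wz": 0.0,"tx": 0.12,"ty": 0.0,"tz": 0.04,"gripper": 0.35},{"wx": 0.0,"wy": 0.0,"wz": 0.0,"tx": 0.12,"ty": 0.0,"tz": 0.04,"gripper": 0.25},{"wx": 0.0,"wy": 0.0,"wz": 0.0,"tx": 0.12,"ty": 0.0,"tz": 0.04,"gripper": 0.2},{"wx": 0.0,"wy": 0.0,"wz": 0.0,"tx": 0.12,"ty": 0.0,"tz": 0.04,"gripper": 0.2}]'

```text
t: 22.32
tcp_pos: [0.5774, -0.093, 0.0898]
eef_rot: [-179.9, -4.0, 100.0]
contact_force: [0.8, -0.7, -0.0]
width: 0.0683
grasp_force: 0.0
```

Call:
send_rows --motion '[{"wx": 0.0,"wy": 0.0,"wz": 0.0,"tx": 0.0,"ty": 0.0,"tz": -1.0,"gripper": 0.2},{"wx": 0.0,"wy": 0.0,"wz": 0.0,"tx": 0.1,"ty": 0.0,"tz": -2.5,"gripper": 0.2},{"wx": 0.0,"wy": 0.0,"wz": 0.0,"tx": 0.3,"ty": 0.0,"tz": -5.0,"gripper": 0.2},{"wx": 0.0,"wy": 0.0,"wz": 0.0,"tx": 0.5,"ty": 0.0,"tz": -8.5,"gripper": 0.1},{"wx": 0.0,"wy": 0.0,"wz": 0.0,"tx": 0.8,"ty": 0.0,"tz": -12.0,"gripper": 0.0},{"wx": 0.0,"wy": 0.0,"wz": 0.0,"tx": 1.0,"ty": 0.0,"tz": -15.0,"gripper": 0.0},{"wx": 0.0,"wy": 0.0,"wz": 0.0,"tx": 1.0,"ty": 0.0,"tz": -15.0,"gripper": 0.0},{"wx": 0.0,"wy": 0.0,"wz": 0.0,"tx": 1.0,"ty": 0.0,"tz": -15.0,"gripper": 0.0}]'

```text
t: 22.98
tcp_pos: [0.5793, -0.0939, 0.2439]
eef_rot: [179.8, -3.8, 100.0]
contact_force: [-0.7, 0.2, -0.7]
width: 0.0857
grasp_force: 0.0
```

Run:
```python
from h import *
rep(); st=robot.state(); p=robot.snapshot("wrist"); T=Tw(p,st); save(p,"w15.png"); print(st["contact_force"])
for r in robot.spot_in(p,"collar")[:2]: print(round(r["p"],2),np.round(r["box"],1))
for x in (.028,.03,.032):
    C=TIP*[1,1,0]+SX*(x+.085)+[0,0,.0985]
    q=np.array([proj(p,T,y) for y in np.vstack([circ(C+SX*s,.02,SX) for s in (-.008,.008)])]); print(x,q.min(0),q.max(0))
ring=np.array([proj(p,T,y) for y in np.vstack([circ(arc(175+d),.013,SX) for d in (0,15)])]); print("ring",ring.min(0),ring.max(0))
g=p["img"].mean(2).astype(int); u=int(q[:,0].mean()); v0=int(q[:,1].min()); print("col",u,"from",v0-10,g[v0-10:v0+90:2,u], "off-axis col",g[v0-10:v0+90:2,u-15])
```

```text
collar-tip mm [  22.2235 -116.7977   93.8682] rot [179.7771  -3.8499 100.0071] torque [-0.0167  0.0825 -0.0156] grip 0.0
[-0.6944  0.1666 -0.6659]
0.65 [281.1 212.2 337.4 251. ]
0.028 [283.0891 209.7463] [337.7127 243.1916]
0.03 [283.1462 212.2635] [337.6747 245.9529]
0.032 [283.2032 214.7724] [337.6369 248.7041]
ring [292.9878 237.2699] [328.0001 266.5145]
col 310 from 204 [146 146 146 144 145 144 144 144 140 121  80  84  96  92  93  94  94  94
  94  94  93  88  54  39  38  23  20  19  35  40  40  61  73  73  73  73
  80  90  93  92  92  92  92  93  93  91  53  33  36  41] off-axis col [43 40 41 41 40 42 55 73 74 74 75 84 86 86 88 88 89 89 88 88 87 66 38 37
 39 39 39 49 52 52 69 72 72 72 72 71 79 89 91 91 92 92 92 92 91 91 90 91
 93 92]
```

```bash
python3 -c "
from bench import robot
print(robot.job_done())"
```

```text
the job is handed in; nothing more can be done
None
```

The collar is on the level leg, resting against the stop ring, and the arm is clear of everything. I handed the job in at about 23 s; the hand-in gave no verdict, and I did not re-check the beaker, jar or weight afterwards.

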